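# Height-check a batch of screw plugs on the turntable gauge

### The arm

A 7-joint arm with a two-finger parallel gripper is mounted at the origin on a cart in front of the work surface, level with it; the furniture and walls round the work are solid. World frame = base frame: x ahead of the robot, y to its left, z up, the work surface at z = 0. Lengths are in m, angles in rad, forces in N, time in s.
With the tool pointing down it reaches from about 0.425 to 0.95 m from the base axis. Payload 4.7 kg.
Tool frame: the origin (TCP) lies midway between the tips of the shut fingers; the grasp point (between the pads) lies 19 mm behind it; z points along the fingers, y is the line along which they close (so a half turn about z gives the same grasp; the last joint's range is limited). The gripper opens to 87 mm and grips with 3 to 60 N. Pads are 19 mm wide; open, the fingers measure 117 mm over their backs; the gripper's body (75 mm by 190 mm) begins 51 mm behind the grasp point.
Start: joints at [1.216, 0.469, -0.049, 1.532, 0.024, 1.141, -0.082], TCP at [0.216, -0.639, 0.223] pointing down, gripper open.
Joint ranges: [-2.59, 2.59], [-0.33, 1.99], [-1.39, 1.29], [0.1, 2.45], [-1.04, 4.18], [0.21, 1.99], [-2.66, 2.66]. Speed limits (rad/s): [2.57, 2.57, 3.14, 3.14, 3.14, 3.14, 3.14].

### API

Orientations are given as a rotation vector (axis times angle).
In Python, from rig import arm gives the robot as it stands. The module is installed in compiled form; this text tells all that it offers.
- The arm moves only by the shell command python3 -m inch 'ROWS'. ROWS is JSON, a list that holds one entry, the list of rows, each a list of 5 numbers: the gripper command: -1 is shut, 1 is fully open, values between are in proportion, then the shift along the tool's x, y, z in mm, then the turn about the tool's z in rad. In form: [[[jaw, dx, dy, dz, roll], ...]]. A call has exactly 10 rows; each row is the pose to reach, as a shift and turn from the pose commanded when the call began, along the tool's axes at that moment; what a row does not reach only later rows make up. A row lasts 1/10 s, in which the tool goes at most 50 mm and 8.59 degrees, less where a joint would pass 70% of its speed; a pose out of reach is approached as far as the arm can. A call with a gripper value outside its range is refused whole. The fingers move at their own pace and stop on an object; the grip force is fixed at half the most. Time passes only in rows, so rows that repeat a pose let the fingers close, or fill a call up. It gives the time, the measured TCP pose, the force, the opening and the grip force at its end, in the units of the state.
- arm.sense(): the state, without advancing time (a new reading comes with each control period).
- arm.capture(name): name is "scene" or "side" or "wrist"; returns a dict with "image" (400x640x3 uint8, red, green, blue), "camera_matrix" (3x3 intrinsics, pixels), "k1" (the pictures are not rectified: a ray, as slopes to the right and down, at radius r is drawn at 1 + k1 r^2 times it, then the intrinsics apply), "R" (3x3) and "t" (3): a world point X has camera coordinates R X + t. Camera axes: x right, y down, z forward; pixel columns grow to the right and rows downward; lengths in m; the calibration is good to about 2 mm. A picture is of the moment at which its call begins. There is no depth.
- arm.close_job(): hands the job in; it is judged then, once.
Trained networks look in the newest picture that a camera, given by its name, has taken for a name from the list of things; names that differ only in an ending like _2 or _b are one class to them, and where a whole thing is asked for, a point or a joint stands for the part that bears it (a point fixed in the world has none). Each returns a list of dicts, best first, with "score" (0 to 1); they miss things now and then, are a little off and sometimes report something else, mostly with a low value. They report only what shows in the picture. A call takes as long as a camera call.
- arm.trace(query, camera): "pixels" (400x640 bool, what is visible of it) and "pixel" ([row, column] in pixels, amid what is visible of it).
- arm.place_of(query, camera): "pixel" ([row, column] in pixels: a listed point, or the origin of a listed thing).
The state is a dict: "clock": time; "joints": joint angles; "qd": joint speeds; "joint_torque": joint torques, N m; "ee_pos": TCP position; "eef_rot": TCP orientation; "contact_force": force on the tool from outside, world axes, zero at the start; "moment": the same for the moment, N m; "gripper_width": finger opening in m; "finger_force": force on a finger pad.
Only numpy, scipy, OpenCV 4.12 (cv2) and the standard library are available. Lean on these libraries where they do the work, as an engineer would, in place of code of your own. Each camera call takes 0.05 s, during which the arm holds its last target. There are 200 camera calls.

### The job

Height-check the batch of hex plugs on the turntable gauge. First turn the collar to the green mark, so that the blade is up, then move every plug from the mat onto the turntable, standing on its head and close-packed, one flat snug against the hex hub and another snug against a neighbouring plug. With the whole batch packed, click the collar in at the red mark, then turn the handwheel through one full turn, so that every plug passes under the blade, and finally click the collar back at green, leaving the plugs packed on the table and the other things on the bench where they are.

Things in the scene. Friction and masses are not known exactly. Their poses are not given: they have to be found in the camera images.
- plug_1: steel hex-head screw plug standing on its head: hexagonal head 50 mm across flats, 20 mm high, and on it a round threaded spigot, 26 mm in diameter, up to 66 mm; 0.35 kg. Origin: centre of the head's underside, z up the spigot; flats face the body's x axis and every 60 degrees from it. 3 to 5 plugs are there, the others absent
- plug_2: same kind of plug as plug_1 (may be absent)
- plug_3: same kind of plug as plug_1 (may be absent)
- plug_4: same kind of plug as plug_1 (may be absent)
- plug_5: same kind of plug as plug_1 (may be absent)
- gauge: height gauge fixed to the bench: green base 330 x 236 x 16 mm with an arm to the handwheel. Origin on the bench below the table's axis; its +x points from there to the column (barrel, collar) 165 mm away; the handwheel's axis is at x -5, y -205 mm
- hub (a point): turntable's centre on its surface, 34 mm above the bench; turns with it. Table 200 mm across inside a rim 6 mm high and thick. In its middle a hex hub, 50 mm across flats, 20 mm high (plus a 3 mm button), flats facing this frame's x axis and every 60 degrees: six seats like a honeycomb, plug centres 50 mm from the hub's and from each other's, flats facing flats
- blade_tip (a point): underside of the gauge blade near its tip, 45 mm from the table's axis; the blade, a steel bar 14 mm wide and 16 mm high, runs from the column over the table along the gauge's x axis and ends 26 mm from the table's axis, so the seat below it cannot be loaded from above
- collar (a joint): angle of the detented collar, growing counter-clockwise from above. It clicks at 0 (green mark: blade parked, 16 mm above plugs on the table), 0.45, 0.90 (red mark: blade 2 mm above them) and 1.35; hard stops just beyond 0 and 1.35. Left between clicks it springs to the nearer; about 0.15 N m carries it over a click
- collar_mid (a point): centre of the black ribbed collar ring, 62 mm in diameter, 28 mm high, 142 to 170 mm above the bench, round the fixed upright barrel, whose cap (45 mm across) rises 6 mm above the ring
- collar_line (a point): white index line on the collar's top, 29 mm from its axis
- green_mark (a point): green paint mark (park) on the fixed barrel's cap, 16 mm from its axis
- red_mark (a point): red paint mark (gauging height) on the fixed barrel's cap, 16 mm from its axis
- handwheel (a joint): angle of the black handwheel (134 mm in diameter, rim top 57 mm above the bench), counter-clockwise from above, near 0 at first; turns freely and endlessly either way; a chain turns the table by the same angle in the same sense
- grip_mid (a point): middle of the handwheel's upright revolving grip (22 mm in diameter, from 58 to 114 mm above the bench, this point at 94 mm), 52 mm from the wheel's axis
- mat: black rubber mat 270 x 200 mm, 3 mm thick, fixed; the plugs stand on it at first. Origin at the centre of its underside. A blue steel toolbox, 196 mm high, stands behind it on the bench, its front at world x = 0.69 from y = 0.17 to 0.59
- calliper_steel: vernier calliper lying flat, 215 mm long; a bystander
- pliers_red: pliers with red handles lying flat, 182 mm long; a bystander
- tape_roll: roll of black insulating tape, 60 mm across, 19 mm high; a bystander
- hex_key: dark L-shaped hex key, 119 mm long; a bystander

How it is judged:
On the way, in this order (a step that is already met when the one before it is completed fails the run):
1. the collar is parked at the green mark while the table is still empty (value of joint collar below 0.1 rad and z of each of plug_1, plug_2, plug_3, plug_4, plug_5 in the frame of hub below -0.015 m), for 0.2 s.
2. every plug stands packed round the hub, the collar is clicked in at the red mark, and the handwheel has not been turned yet (within 0.6 rad of zero) (horizontal distance between each of plug_1, plug_2, plug_3, plug_4, plug_5 and hub below 0.053 m and z of plug_1 in the frame of hub between -0.004 and 0.004 m and angle between each of plug_1, plug_2, plug_3, plug_4, plug_5's own z axis and vertical below 0.08 rad and (horizontal distance between plug_1 and plug_2 below 0.0535 m or horizontal distance between plug_1 and plug_3 below 0.0535 m or horizontal distance between plug_1 and plug_4 below 0.0535 m or horizontal distance between plug_1 and plug_5 below 0.0535 m) and z of plug_2 in the frame of hub between -0.004 and 0.004 m and (horizontal distance between plug_2 and plug_1 below 0.0535 m or horizontal distance between plug_2 and plug_3 below 0.0535 m or horizontal distance between plug_2 and plug_4 below 0.0535 m or horizontal distance between plug_2 and plug_5 below 0.0535 m) and z of plug_3 in the frame of hub between -0.004 and 0.004 m and (horizontal distance between plug_3 and plug_1 below 0.0535 m or horizontal distance between plug_3 and plug_2 below 0.0535 m or horizontal distance between plug_3 and plug_4 below 0.0535 m or horizontal distance between plug_3 and plug_5 below 0.0535 m) and z of plug_4 in the frame of hub between -0.004 and 0.004 m and (horizontal distance between plug_4 and plug_1 below 0.0535 m or horizontal distance between plug_4 and plug_2 below 0.0535 m or horizontal distance between plug_4 and plug_3 below 0.0535 m or horizontal distance between plug_4 and plug_5 below 0.0535 m) and z of plug_5 in the frame of hub between -0.004 and 0.004 m and (horizontal distance between plug_5 and plug_1 below 0.0535 m or horizontal distance between plug_5 and plug_2 below 0.0535 m or horizontal distance between plug_5 and plug_3 below 0.0535 m or horizontal distance between plug_5 and plug_4 below 0.0535 m) and value of joint collar between 0.8 and 1 rad and value of joint handwheel between -0.6 and 0.6 rad), for 0.2 s.
3. with the collar at the red mark the handwheel has been turned through a full turn, either way (its angle beyond 6.1 or below -6.1 rad) (value of joint collar between 0.8 and 1 rad and (value of joint handwheel above 6.1 rad or value of joint handwheel below -6.1 rad)), for 0.2 s.
4. the collar is back at the green mark (value of joint collar below 0.1 rad), for 0.2 s.
At the end, for the whole second after the job is handed in: each plug upright on the table's surface (4 mm), centre within 53 mm of the hub's and 53.5 mm of another plug's (50 = flat on flat); collar at green (below 0.1 rad); handwheel left beyond 5.9 rad either way; all at rest (horizontal distance between each of plug_1, plug_2, plug_3, plug_4, plug_5 and hub below 0.053 m and z of plug_1 in the frame of hub between -0.004 and 0.004 m and angle between each of plug_1, plug_2, plug_3, plug_4, plug_5's own z axis and vertical below 0.08 rad and (horizontal distance between plug_1 and plug_2 below 0.0535 m or horizontal distance between plug_1 and plug_3 below 0.0535 m or horizontal distance between plug_1 and plug_4 below 0.0535 m or horizontal distance between plug_1 and plug_5 below 0.0535 m) and z of plug_2 in the frame of hub between -0.004 and 0.004 m and (horizontal distance between plug_2 and plug_1 below 0.0535 m or horizontal distance between plug_2 and plug_3 below 0.0535 m or horizontal distance between plug_2 and plug_4 below 0.0535 m or horizontal distance between plug_2 and plug_5 below 0.0535 m) and z of plug_3 in the frame of hub between -0.004 and 0.004 m and (horizontal distance between plug_3 and plug_1 below 0.0535 m or horizontal distance between plug_3 and plug_2 below 0.0535 m or horizontal distance between plug_3 and plug_4 below 0.0535 m or horizontal distance between plug_3 and plug_5 below 0.0535 m) and z of plug_4 in the frame of hub between -0.004 and 0.004 m and (horizontal distance between plug_4 and plug_1 below 0.0535 m or horizontal distance between plug_4 and plug_2 below 0.0535 m or horizontal distance between plug_4 and plug_3 below 0.0535 m or horizontal distance between plug_4 and plug_5 below 0.0535 m) and z of plug_5 in the frame of hub between -0.004 and 0.004 m and (horizontal distance between plug_5 and plug_1 below 0.0535 m or horizontal distance between plug_5 and plug_2 below 0.0535 m or horizontal distance between plug_5 and plug_3 below 0.0535 m or horizontal distance between plug_5 and plug_4 below 0.0535 m) and value of joint collar below 0.1 rad and (value of joint handwheel above 5.9 rad or value of joint handwheel below -5.9 rad) and linear speed of each of plug_1, plug_2, plug_3, plug_4, plug_5 below 0.02 m/s and velocity of joint handwheel between -0.1 and 0.1 rad/s and velocity of joint collar between -0.1 and 0.1 rad/s); the robot touches nothing.
It fails at once if a bystander on the bench is shifted by more than 3 cm (distance of any of calliper_steel, pliers_red, tape_roll, hex_key from where it was at the start of the episode above 0.03 m).
Of plug_1, plug_2, plug_3, plug_4, plug_5 only 3 to 5 are there at a start; the rules pass over those that are not, and their reading is None.
At some moment in a run one of plug_1, plug_2, plug_3, plug_4, plug_5 may be knocked a few centimetres aside while the robot is not near it.
It also fails if it takes over 210 s, if anything falls off the work surface, if the arm or the gripper's body presses on something with over 40 N, if the wrist force passes 120 N, or if a joint passes its speed limit or range.

## Working session

There is one attempt and no reset: what is moved stays moved. The work goes in short steps, Python scripts to look and compute and a shell command to move; the robot and the scene stay as the last step left them, time stands still between calls to the robot, and variables do not carry over. Pictures are saved under pics/ and viewed, at most 14 in all, crops included, and the job is handed in when it is done.

```bash
mkdir -p pics
cat > h.py <<'E'
import numpy as np, cv2
from rig import arm
from scipy.spatial.transform import Rotation as Rn
def ray(c,px):
    K=np.array(c["camera_matrix"]);k=c["k1"];R=np.array(c["R"]);t=np.array(c["t"])
    d=np.array([(px[1]-K[0,2])/K[0,0],(px[0]-K[1,2])/K[1,1]]);u=d.copy()
    for _ in range(20): u=d/(1+k*(u@u))
    v=R.T@np.array([u[0],u[1],1.]);return -R.T@t,v/np.linalg.norm(v)
def atz(c,px,z):
    o,v=ray(c,px);return o+v*(z-o[2])/v[2]
def tri(rs):
    A=np.zeros((3,3));b=np.zeros(3)
    for o,v in rs:
        P=np.eye(3)-np.outer(v,v);A+=P;b+=P@o
    X=np.linalg.solve(A,b);return X,max(np.linalg.norm((np.eye(3)-np.outer(v,v))@(X-o)) for o,v in rs)
def proj(c,X):
    K=np.array(c["camera_matrix"]);p=np.array(c["R"])@np.array(X)+np.array(c["t"]);u=p[:2]/p[2];u=u*(1+c["k1"]*(u@u))
    return np.array([K[1,1]*u[1]+K[1,2],K[0,0]*u[0]+K[0,2]])
def save(c,n): cv2.imwrite(n,cv2.cvtColor(c["image"],cv2.COLOR_RGB2BGR))
E
python3 - <<'E'
from h import *
s=arm.sense();print(s["ee_pos"],s["eef_rot"],s["clock"],s["gripper_width"])
C={}
for n in ["scene","side"]:
    C[n]=arm.capture(n);save(C[n],f"pics/{n}0.png")
    c=C[n];print(n,-np.array(c["R"]).T@c["t"])
for q in ["plug_1","hub","gauge","collar_mid","collar_line","green_mark","red_mark","grip_mid","blade_tip","mat","tape_roll","hex_key","pliers_red","calliper_steel"]:
    D={n:[d for d in arm.place_of(q,n)] for n in C}
    for n in C: print(q,n,[(np.round(d["pixel"]).astype(int).tolist(),round(d["score"],2)) for d in D[n]])
    if q!="plug_1" and all(D.values()): print("   ",*tri([ray(C[n],D[n][0]["pixel"]) for n in C]))
E
```

```text
[ 0.21586816 -0.63891421  0.22148043] [-3.09805468e+00 -5.09222926e-01  6.15122871e-04] 0.0 0.08695137229167582
scene [-0.29246063 -0.56647612  0.76304371]
side [ 0.37536015 -1.14359534  0.88309106]
plug_1 scene [([214, 247], 0.73), ([222, 230], 0.56), ([204, 226], 0.54), ([175, 359], 0.33)]
plug_1 side [([193, 303], 0.75), ([181, 307], 0.59), ([195, 284], 0.58)]
hub scene [([233, 322], 0.71)]
hub side [([232, 320], 0.82)]
    [ 0.51590279 -0.04552172  0.02269368] 0.0021738065413639896
gauge scene [([239, 327], 0.72)]
gauge side [([240, 317], 0.73), ([183, 307], 0.32)]
    [ 0.50658939 -0.06791235  0.01244019] 0.0027208698316323805
collar_mid scene [([207, 334], 0.73), ([173, 360], 0.69), ([168, 354], 0.49)]
collar_mid side [([201, 374], 0.59), ([194, 371], 0.39)]
    [0.69718401 0.03606524 0.02871122] 0.04148278119257787
collar_line scene [([174, 354], 0.76), ([213, 247], 0.45)]
collar_line side [([194, 362], 0.69)]
    [ 0.63648074 -0.07504697  0.17325515] 0.0034063439019051877
green_mark scene [([169, 356], 0.9)]
green_mark side [([194, 369], 0.88), ([336, 333], 0.22)]
    [ 0.662
[... 612 characters left out ...]
6762] 0.003203863554306375
tape_roll scene [([307, 334], 0.76), ([206, 228], 0.64)]
tape_roll side [([278, 258], 0.82), ([195, 304], 0.19)]
    [ 0.31727493 -0.20855397 -0.00149346] 0.003471484437568686
hex_key scene [([323, 406], 0.77), ([294, 451], 0.71)]
hex_key side [([320, 282], 0.59)]
    [ 0.37557404 -0.36810619 -0.01060264] 0.006715931232638724
pliers_red scene [([293, 452], 0.64)]
pliers_red side [([334, 331], 0.93), ([240, 318], 0.69), ([193, 374], 0.6), ([188, 305], 0.41)]
    [ 0.49693747 -0.43680118  0.01260909] 0.0013423832043338497
calliper_steel scene [([245, 433], 0.73)]
calliper_steel side [([298, 388], 0.97)]
    [ 0.67038431 -0.32583636 -0.00267794] 0.00026877722014485053
```

View pics/scene0.png

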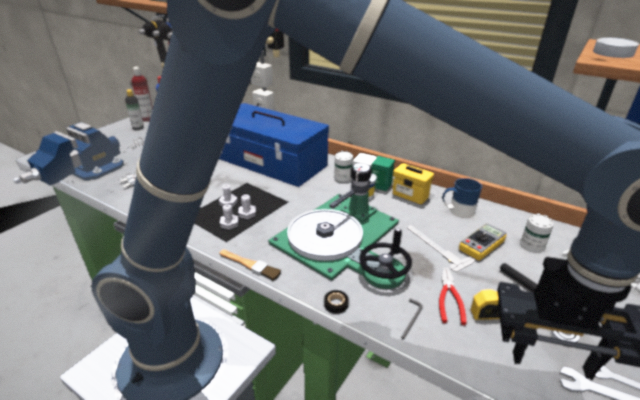

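View pics/side0.png

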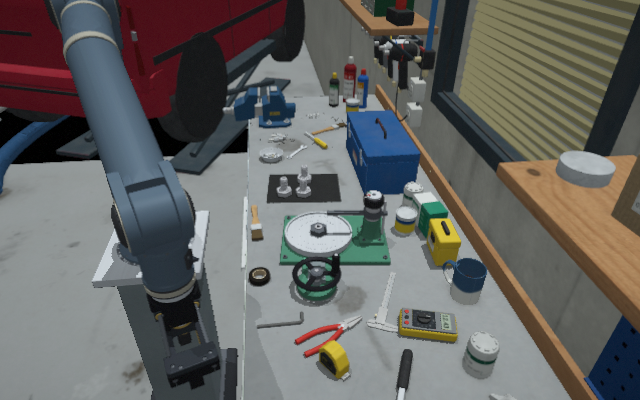

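```bash
cat >> h.py <<'E'
def pose():
    s=arm.sense();return np.array(s["ee_pos"]),Rn.from_rotvec(s["eef_rot"])
def go(X,yaw=None):
    "tool-frame mm and roll to world TCP X; yaw = world angle of tool x (mod pi)"
    p,R=pose();d=R.inv().apply(np.array(X)-p)*1000
    x=R.apply([1,0,0]);y0=np.arctan2(x[1],x[0]);r=0
    if yaw is not None: r=-((yaw-y0+np.pi/2)%np.pi-np.pi/2)
    print("at",p.round(4),"yaw",round(y0,3),"tilt",R.apply([0,0,1]).round(3),"-> d",d.round(1),"roll",round(r,3));return d,r
E
python3 - <<'E'
from h import *
c=arm.capture("wrist");p,R=pose()
print("cam in tool",R.inv().apply(-np.array(c["R"]).T@c["t"]-p),"axes in tool\n",(np.array(c["R"])@R.as_matrix()).round(3),np.array(c["camera_matrix"]),c["k1"])
go([0.45,-0.05,0.36])
E
python3 -m inch '[[[1,0,0,-140,0],[1,0,0,-140,0],[1,0,0,-140,0],[1,40,-40,-140,0],[1,80,-80,-140,0],[1,120,-120,-140,0],[1,150,-150,-140,0],[1,180,-180,-140,0],[1,200,-200,-140,0],[1,200,-200,-140,0]]]'
python3 -m inch '[[[1,35,-35,0,0],[1,70,-70,0,0],[1,105,-105,0,0],[1,140,-140,0,0],[1,170,-175,0,0],[1,190,-210,0,0],[1,210,-245,0,0],[1,210,-270,0,0],[1,210,-270,0,0],[1,210,-270,0,0]]]'
```

```text
cam in tool [ 0.07430565 -0.00032312 -0.16194452] axes in tool
 [[ 0.     1.     0.001]
 [-0.962  0.001 -0.272]
 [-0.272 -0.001  0.962]] [[294.48375449   0.         319.83048199]
 [  0.         294.48375449 197.84586389]
 [  0.           0.           1.        ]] -0.05205875719604036
at [ 0.2161 -0.6395  0.2226] yaw 0.326 tilt [ 0. -0. -1.] -> d [ 410.3 -483.6 -137.5] roll 0
clock: 2.55
ee_pos: [0.3448, -0.3808, 0.3634]
eef_rot: [-3.097, -0.524, -0.003]
contact_force: [0.3, 0.2, 0.9]
gripper_width: 0.0869
finger_force: 0.0
clock: 3.55
ee_pos: [0.4542, -0.0639, 0.3627]
eef_rot: [3.099, 0.509, 0.001]
contact_force: [0.3, -1.0, -0.6]
gripper_width: 0.087
finger_force: 0.0
```

```bash
cat > look.py <<'E'
import sys
from h import *
def look(name,qs,cam="wrist"):
    c=arm.capture(cam);save(c,f"pics/{name}.png");out={}
    for q in qs:
        out[q]=[(np.array(d["pixel"]),d["score"]) for d in arm.place_of(q,cam) if d["score"]>.3]
    return c,out
E
python3 - <<'E'
from look import *
import pickle
Q=["plug_1","hub","collar_mid","collar_line","green_mark","red_mark","blade_tip","grip_mid"]
Z=dict(plug_1=.003,hub=.034,collar_mid=.156,collar_line=.17,green_mark=.176,red_mark=.176,blade_tip=.116,grip_mid=.094)
c,o=look("w1",Q)
for q in Q: print(q,[(p.round(1).tolist(),round(s,2),atz(c,p,Z[q])[:2].round(4).tolist()) for p,s in o[q]])
pickle.dump((c,o),open("w1.pkl","wb"))
E
```

```text
plug_1 [([123.7, 151.5], 0.87, [0.4185, 0.2361]), ([64.5, 118.8], 0.68, [0.498, 0.3098]), ([90.8, 167.3], 0.65, [0.4813, 0.22])]
hub [([128.6, 326.6], 0.92, [0.5077, -0.0569]), ([244.5, 365.4], 0.61, [0.3361, -0.1905])]
collar_mid []
collar_line [([20.2, 390.1], 0.79, [0.6448, -0.0799])]
green_mark [([160.7, 465.1], 0.5, [0.5311, -0.222]), ([125.8, 321.7], 0.45, [0.5137, -0.0455])]
red_mark [([7.2, 392.8], 0.84, [0.6557, -0.0773])]
blade_tip [([99.0, 347.2], 0.57, [0.5556, -0.0674])]
grip_mid [([19.3, 391.2], 0.63, [0.6721, -0.0895]), ([161.2, 462.2], 0.6, [0.5305, -0.261])]
```

View pics/w1.png

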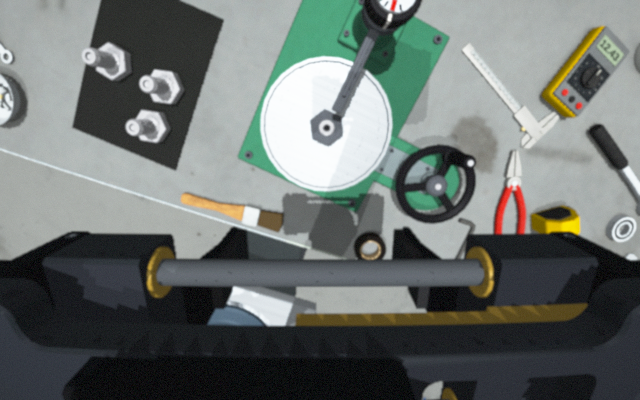

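```bash
python3 -c "
from h import *
go([0.665,-0.088,0.29],-0.2)"
```

```text
at [ 0.4541 -0.0634  0.3625] yaw 0.325 tilt [-0.  0. -1.] -> d [192.   90.6  72.5] roll 0.525
```

```bash
python3 -m inch '[[[1,40,20,0,0.1],[1,80,40,0,0.2],[1,120,60,0,0.3],[1,160,75,0,0.4],[1,192,90,20,0.525],[1,192,90,50,0.525],[1,192,90,72,0.525],[1,192,90,72,0.525],[1,192,90,72,0.525],[1,192,90,72,0.525]]]'
cat > col.py <<'E'
from look import *
Q=["collar_mid","collar_line","green_mark","red_mark","blade_tip","hub"]
Z=dict(collar_mid=.156,collar_line=.17,green_mark=.176,red_mark=.176,blade_tip=.116,hub=.034)
def col(n):
    c,o=look(n,Q);
    for q in Q: print(q,[(p.round(1).tolist(),round(s,2),atz(c,p,Z[q])[:2].round(4).tolist()) for p,s in o[q]])
    return c,o
E
python3 - <<'E'
from col import *
c,o=col("w2");print(pose()[0],arm.sense()["joints"])
E
```

```text
clock: 5.0
ee_pos: [0.6656, -0.0868, 0.2927]
eef_rot: [-3.126, 0.313, -0.005]
contact_force: [-0.8, -0.3, 0.7]
gripper_width: 0.0868
finger_force: 0.0
collar_mid []
collar_line [([213.4, 317.5], 0.64, [0.6442, -0.0795]), ([246.3, 466.0], 0.49, [0.5763, -0.2275])]
green_mark [([198.4, 299.6], 0.65, [0.6648, -0.0658])]
red_mark [([204.7, 311.0], 0.94, [0.6563, -0.0755]), ([262.2, 321.8], 0.59, [0.5923, -0.0736])]
blade_tip [([264.9, 320.2], 0.91, [0.5576, -0.0648])]
hub [([270.0, 318.0], 0.61, [0.5058, -0.0508])]
[ 0.66485774 -0.08681653  0.29115775] [ 0.36000951  0.45095993 -0.43179837  1.43854175  0.19113433  1.29271707
 -1.85608465]
```

View pics/w2.png

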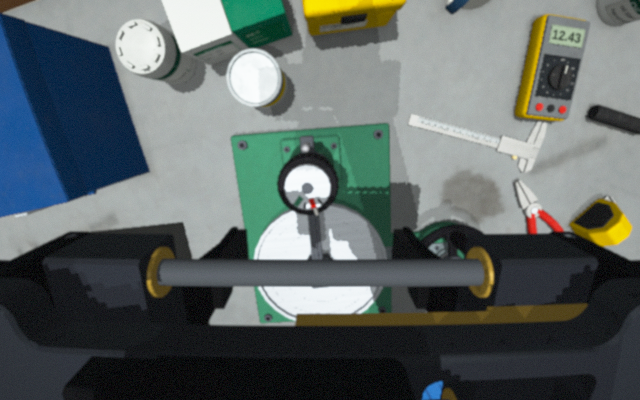

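Run:
```python
from col import *
c=arm.capture("wrist")
im=cv2.cvtColor(c["image"][140:230,260:360],cv2.COLOR_RGB2BGR)
cv2.imwrite("pics/w2c.png",cv2.resize(im,None,fx=6,fy=6,interpolation=cv2.INTER_CUBIC))
for d in arm.trace("collar_mid","wrist")[:3]:
    m=d["pixels"];ys,xs=np.nonzero(m);print(d["score"],m.sum(),ys.min(),ys.max(),xs.min(),xs.max())
```

```text
0.93 1351 151 213 276 337
```

View pics/w2c.png

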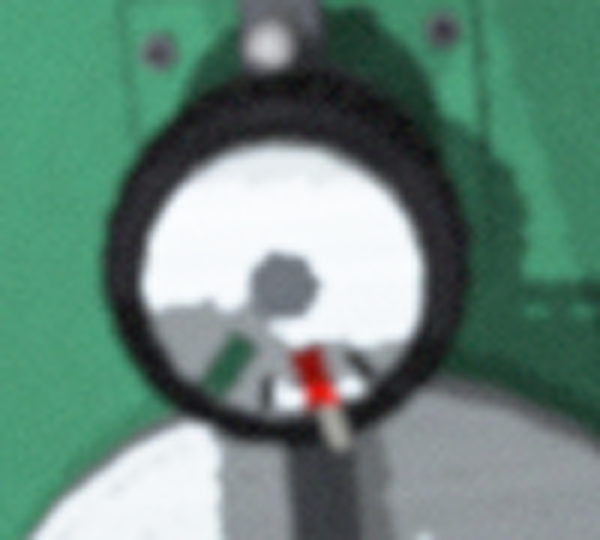

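Run:
```python
from h import *
import pickle
c=arm.capture("wrist")
a=atz(c,[187.3,307.4],.176);print("cap",a, "green",atz(c,[140+362/6,260+232/6],.176),"red",atz(c,[140+378/6,260+315/6],.176))
# refine hub: bearing w1
c1,o1=pickle.load(open("w1.pkl","rb"));h=atz(c1,o1["hub"][0][0],.034);print(h, np.arctan2(*(a-h)[[1,0]]),np.linalg.norm((a-h)[:2]))
go([a[0],a[1],.142],-0.2)
```

```text
cap [ 0.67357654 -0.07582228  0.176     ] green [ 0.6624254  -0.06469106  0.176     ] red [ 0.65708079 -0.0774166   0.176     ]
[ 0.50766212 -0.05691301  0.034     ] -0.11348036487848465 0.16698848878672665
at [ 0.6648 -0.0868  0.2907] yaw -0.199 tilt [ 0. -0. -1.] -> d [  6.4 -12.5 148.7] roll 0.001
```

```bash
python3 -m inch '[[[1,6,-12,0,-0.15],[1,6,-12,0,-0.3],[1,6,-12,20,-0.45],[1,6,-12,50,-0.6],[1,6,-12,80,-0.75],[1,6,-12,110,-0.9],[1,6,-12,130,-0.9],[1,6,-12,145,-0.9],[1,6,-12,145,-0.9],[1,6,-12,145,-0.9]]]'
python3 -m inch '[[[-0.2,0,0,0,0],[-0.5,0,0,0,0],[-1,0,0,0,0],[-1,0,0,0,0],[-1,0,0,0,0],[-1,0,0,0,0],[-1,0,0,0,0],[-1,0,0,0,0],[-1,0,0,0,0],[-1,0,0,0,0]]]'
```

```text
clock: 6.5
ee_pos: [0.6736, -0.0761, 0.1463]
eef_rot: [2.95, 1.078, 0.002]
contact_force: [0.5, 0.0, -0.4]
gripper_width: 0.0872
finger_force: 0.0
clock: 7.5
ee_pos: [0.6735, -0.0765, 0.1461]
eef_rot: [2.95, 1.078, 0.001]
contact_force: [0.2, -1.6, 5.2]
gripper_width: 0.0614
finger_force: 30.0
```

```bash
python3 -m inch '[[[-1,0,0,0,0.1],[-1,0,0,0,0.2],[-1,0,0,0,0.3],[-1,0,0,0,0.4],[-1,0,0,0,0.5],[-1,0,0,0,0.6],[-1,0,0,0,0.7],[-1,0,0,0,0.8],[-1,0,0,0,0.9],[-1,0,0,0,0.9]]]'
python3 -m inch '[[[1,0,0,0,0],[1,0,0,0,0],[1,0,0,0,0],[1,0,0,0,0],[1,0,0,-20,0],[1,0,0,-60,0],[1,0,0,-100,0],[1,0,0,-140,0],[1,0,0,-150,0],[1,0,0,-150,0]]]'
python3 - <<'E'
from col import *
c,o=col("w3")
im=cv2.cvtColor(c["image"][140:230,260:360],cv2.COLOR_RGB2BGR)
cv2.imwrite("pics/w3c.png",cv2.resize(im,None,fx=6,fy=6,interpolation=cv2.INTER_CUBIC))
go([0.43,0.25,0.36],-0.2)
print(arm.sense()["joints"])
E
```

```text
clock: 8.5
ee_pos: [0.6732, -0.0756, 0.1461]
eef_rot: [-3.126, 0.311, -0.001]
contact_force: [-0.0, -1.2, 5.4]
gripper_width: 0.0613
finger_force: 30.0
clock: 9.5
ee_pos: [0.6739, -0.0761, 0.2977]
eef_rot: [-3.126, 0.312, -0.007]
contact_force: [-0.3, -0.1, -0.4]
gripper_width: 0.0873
finger_force: 0.0
collar_mid []
collar_line [([217.6, 303.7], 0.57, [0.6492, -0.0534])]
green_mark [([203.4, 312.0], 0.79, [0.6643, -0.0656])]
red_mark [([207.8, 320.6], 0.76, [0.6581, -0.0731])]
blade_tip [([272.6, 331.5], 0.9, [0.5495, -0.0659])]
hub [([268.4, 327.9], 0.75, [0.5113, -0.0558])]
at [ 0.6725 -0.0763  0.2939] yaw -0.199 tilt [-0.003  0.    -1.   ] -> d [-302.4 -271.8  -65.4] roll 0.001
[ 0.31758797  0.45762291 -0.39773661  1.41655523  0.1778974   1.30552918
 -1.86028414]
```

View pics/w3c.png

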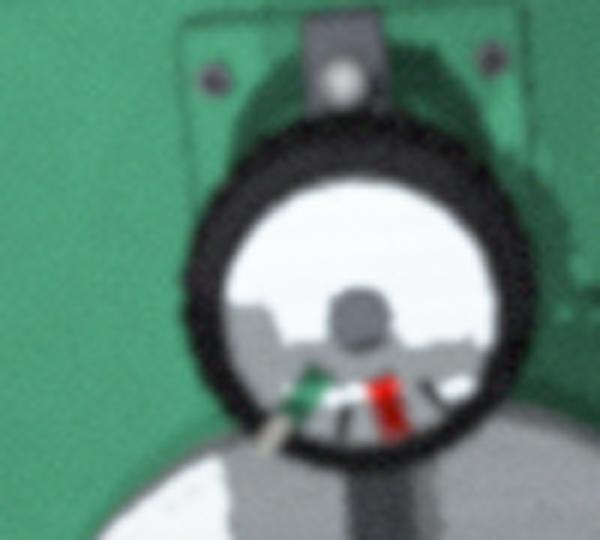

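```bash
python3 -m inch '[[[1,-50,0,0,0],[1,-100,0,0,0],[1,-150,0,0,0],[1,-190,0,0,0],[1,-200,0,0,0],[1,-200,0,0,0],[1,-200,0,0,0],[1,-200,0,0,0],[1,-200,0,0,0],[1,-200,0,0,0]]]'
python3 - <<'E'
from col import *
c,o=col("w4");import pickle;pickle.dump((c,o),open("w4.pkl","wb"))
im=cv2.cvtColor(c["image"],cv2.COLOR_RGB2BGR)
p=np.round(o["hub"][0][0]).astype(int);print(p)
r0,c0=p[0]-75,p[1]-100
cv2.imwrite("pics/w4c.png",cv2.resize(im[max(r0,0):r0+150,c0:c0+200],None,fx=4,fy=4,interpolation=cv2.INTER_CUBIC));print(r0,c0)
go([0.43,0.25,0.36],-0.2)
E
```

```text
clock: 10.85
ee_pos: [0.4776, -0.0367, 0.2952]
eef_rot: [-3.125, 0.312, 0.001]
contact_force: [-0.5, -0.5, 1.1]
gripper_width: 0.087
finger_force: 0.0
collar_mid [([108.7, 331.3], 0.48, [0.5539, -0.063])]
collar_line []
green_mark []
red_mark []
blade_tip [([110.7, 330.5], 0.9, [0.5524, -0.0633])]
hub [([146.5, 326.2], 0.9, [0.5057, -0.0508])]
[146 326]
71 226
at [ 0.477  -0.0366  0.2955] yaw -0.199 tilt [ 0. -0. -1.] -> d [-102.8 -271.7  -64.5] roll 0.001
```

View pics/w4c.png

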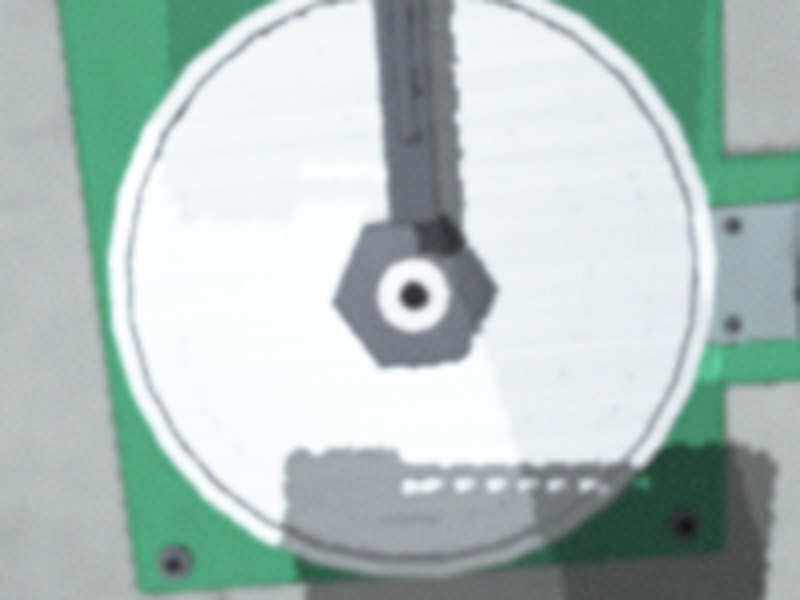

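Run:
```python
from h import *
import pickle
c,o=pickle.load(open("w4.pkl","rb"))
f=lambda x,y,z:atz(c,[71+y/4-.4,226+x/4-.4],z)
b=f(414,295,.057);print("button",b)
L,R,ll,lr,ul=[f(*q,.054) for q in [(333,300),(497,292),(380,365),(470,360),(362,225)]]
print("ctr",(L+R)/2,(ll-lr)[:2],np.linalg.norm(L-R))
for a,d in [(L-R,np.pi/2),(ll-lr,np.pi/2)]: print(np.arctan2(a[1],a[0])-d)
print(np.arctan2(*(ul-b)[[1,0]])-np.deg2rad(30), np.arctan2(*(ll-b)[[1,0]])-np.deg2rad(150),np.arctan2(*(lr-b)[[1,0]])+np.deg2rad(150))
# rim circle at z=.04 outer: left 110, right 717 ,bottom 577
l,r,bt=[f(*q,.040) for q in [(110,270),(717,270),(412,577)]]
print("rim",(l+r)/2,np.linalg.norm(l-r),bt)
t,h=f(378,0,.132),f(390,210,.132);t2,h2=f(433,0,.132),f(440,225,.132)
for a in (t-h,t2-h2):print("blade yaw",np.arctan2(a[1],a[0]))
col=np.array([.6735,-.0762]);print("hub-col yaw",np.arctan2(*(col-b[:2])[::-1]),np.linalg.norm(col-b[:2]))
```

```text
button [ 0.51015697 -0.05522328  0.057     ]
ctr [ 0.50947835 -0.0555072   0.054     ] [0.00440078 0.0306686 ] 0.05563876116514149
-0.15000621777481538
-0.14252179696644052
-0.07140166846264284 -0.1167986323675243 -0.00632326746215961
rim [ 0.51723767 -0.05700172  0.04      ] 0.21239158812807668 [ 0.40604263 -0.03485433  0.04      ]
blade yaw -0.1381973778808108
blade yaw -0.15476479200112886
hub-col yaw -0.12772218657623793 0.16468444721294911
```

```bash
python3 -m inch '[[[1,-20,-45,0,0],[1,-40,-90,0,0],[1,-60,-135,0,0],[1,-80,-180,0,0],[1,-95,-225,0,0],[1,-95,-270,0,0],[1,-95,-272,0,0],[1,-95,-272,0,0],[1,-95,-272,0,0],[1,-95,-272,0,0]]]'
cat > plugs.py <<'E'
from look import *
import pickle,sys
def plugs(n):
    c=arm.capture("wrist");save(c,f"pics/{n}.png")
    o=[(np.array(d["pixel"]),d["score"]) for d in arm.place_of("plug_1","wrist") if d["score"]>.3]
    t=[(d["pixels"],d["score"]) for d in arm.trace("plug_1","wrist") if d["score"]>.3]
    for p,s in o: print(p.round(1),round(s,2),atz(c,p,.003)[:2].round(4))
    pickle.dump((c,o,t),open(n+".pkl","wb"));return c,o,t
if __name__=="__main__": plugs(sys.argv[1])
E
python3 plugs.py w5
python3 -m inch '[[[1,40,0,0,0],[1,60,-30,0,0],[1,60,-60,0,0],[1,60,-60,0,0],[1,60,-60,0,0],[1,60,-60,0,0],[1,60,-60,0,0],[1,60,-60,0,0],[1,60,-60,0,0],[1,60,-60,0,0]]]'
python3 plugs.py w6
```

```text
clock: 12.2
ee_pos: [0.438, 0.2471, 0.2954]
eef_rot: [3.124, -0.317, 0.0]
contact_force: [0.2, -0.7, -0.4]
gripper_width: 0.087
finger_force: 0.0
[132.1 269.7] 0.74 [0.5014 0.312 ]
[173.6 330.5] 0.67 [0.4202 0.2341]
[133.1 333.3] 0.65 [0.4805 0.218 ]
clock: 13.35
ee_pos: [0.5084, 0.2954, 0.2957]
eef_rot: [3.126, -0.313, 0.001]
contact_force: [-0.5, 0.1, 0.2]
gripper_width: 0.0868
finger_force: 0.0
[173.3 306.5] 0.9 [0.4985 0.3194]
[169.4 370.6] 0.82 [0.4848 0.2198]
[210.3 367.8] 0.74 [0.4191 0.2346]
```

View pics/w5.png

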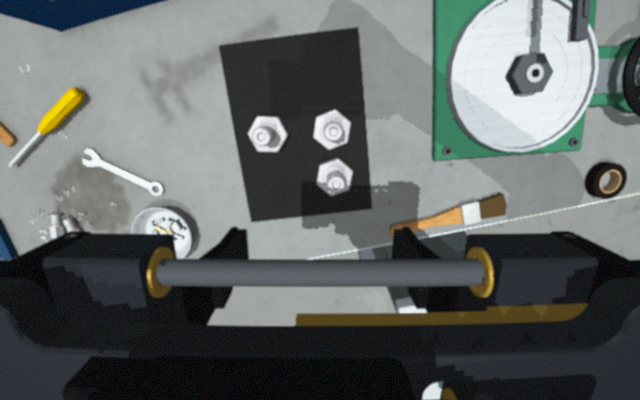

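View pics/w6.png

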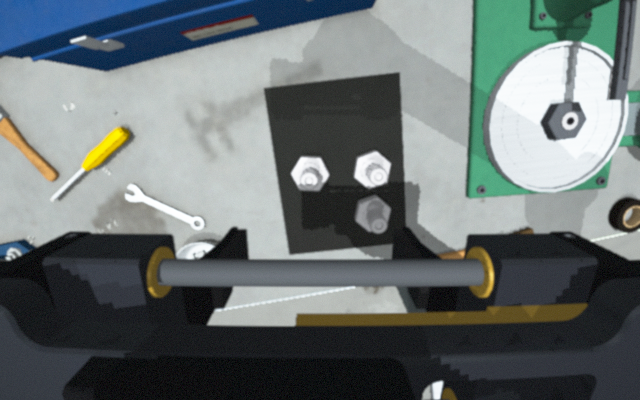

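```bash
cat > fit.py <<'E'
from h import *
import pickle,sys
from scipy.optimize import minimize
U=4
def sil(c,x,y,yaw,z0):
    m=np.zeros((400*U,640*U),np.uint8)
    a=yaw+np.pi/6+np.arange(6)*np.pi/3; h=[(x+.02887*np.cos(q),y+.02887*np.sin(q),z0+z) for q in a for z in (0,.02)]
    b=np.arange(24)*np.pi/12; s=[(x+.013*np.cos(q),y+.013*np.sin(q),z0+z) for q in b for z in (.02,.066)]
    for P in (h,s):
        p=np.array([proj(c,X)[::-1] for X in P]);hull=cv2.convexHull(((p+.5)*U).astype(np.float32))
        cv2.fillConvexPoly(m,hull.round().astype(np.int32),1)
    return cv2.resize(m.astype(np.float32),(640,400),interpolation=cv2.INTER_AREA)
def cost(v,obs,z0):
    s=0
    for c,m in obs:
        a=sil(c,v[0],v[1],v[2],z0);s+=1-np.minimum(a,m).sum()/np.maximum(a,m).sum()
    return s/len(obs)
def fit(obs,x,y,z0):
    best=None
    for yaw in np.deg2rad([0,15,30,45]):
        r=minimize(cost,[x,y,yaw],args=(obs,z0),method="Nelder-Mead",options=dict(initial_simplex=[[x,y,yaw],[x+.004,y,yaw],[x,y+.004,yaw],[x,y,yaw+.2]],maxfev=90,xatol=1e-4,fatol=1e-4))
        if best is None or r.fun<best.fun: best=r
    return best
def run(names,z0,guess):
    D=[pickle.load(open(n+".pkl","rb")) for n in names]
    for g in guess:
        obs=[]
        for c,o,t in D:
            px=proj(c,[g[0],g[1],z0+.015])
            t=[(m,s) for m,s in t if m[tuple(np.clip(px.round().astype(int),0,[399,639]))]]
            if t: obs.append((c,t[0][0].astype(np.float32)))
        if not obs: print(g,"none");continue
        r=fit(obs,*g[:2],z0);print(g,"->",r.x[:2].round(4),"yaw mod60 deg",round(np.rad2deg(r.x[2])%60,1),"cost",round(r.fun,3),"views",len(obs))
E
python3 - <<'E'
from fit import *
import time;t=time.time()
G=[(.5,.316),(.483,.219),(.4195,.2345)]
run(["w5","w6"],.003,G);run(["w5"],.003,G);run(["w6"],.003,G);print(time.time()-t)
from scipy.optimize import minimize_scalar
# height check by triangulation of plug origins
d=[pickle.load(open(n+".pkl","rb")) for n in("w5","w6")]
for i,j in[(0,0),(1,2),(2,1)]: print(*tri([ray(d[0][0],d[0][1][i][0]),ray(d[1][0],d[1][1][j][0])]))
go([.5,.316,.06],None);go([.42,.2345,.06],None)
E
```

```text
(0.5, 0.316) -> [0.4998 0.3135] yaw mod60 deg 45.7 cost 0.043 views 1
(0.483, 0.219) -> [0.4884 0.2207] yaw mod60 deg 9.7 cost 0.053 views 2
(0.4195, 0.2345) -> [0.4185 0.2305] yaw mod60 deg 8.1 cost 0.046 views 2
(0.5, 0.316) -> [0.4998 0.3135] yaw mod60 deg 45.7 cost 0.043 views 1
(0.483, 0.219) -> [0.4882 0.2209] yaw mod60 deg 9.4 cost 0.046 views 1
(0.4195, 0.2345) -> [0.4184 0.2305] yaw mod60 deg 8.0 cost 0.034 views 1
(0.5, 0.316) none
(0.483, 0.219) -> [0.488  0.2208] yaw mod60 deg 10.3 cost 0.058 views 1
(0.4195, 0.2345) -> [0.4184 0.2303] yaw mod60 deg 7.4 cost 0.055 views 1
24.26151466369629
[ 0.49942206  0.31654945 -0.00304666] 0.0038753264193329743
[0.42054977 0.23450098 0.0061711 ] 0.0004880309095812233
[ 0.47912365  0.21680786 -0.02249677] 0.0004942953745793115
at [0.5084 0.2957 0.2956] yaw -0.199 tilt [ 0. -0. -1.] -> d [-12.3 -18.3 235.6] roll 0
at [0.5084 0.2957 0.2956] yaw -0.199 tilt [ 0. -0. -1.] -> d [-74.6  77.4 235.6] roll 0
```

```bash
python3 -m inch '[[[1,-30,35,0,-0.1],[1,-60,65,40,-0.2],[1,-75,82,80,-0.2],[1,-75,82,125,-0.2],[1,-75,82,165,-0.2],[1,-75,82,200,-0.2],[1,-75,82,200,-0.2],[1,-75,82,200,-0.2],[1,-75,82,200,-0.2],[1,-75,82,200,-0.2]]]'
python3 -c "
from h import *
go([.4184,.2305,.036],0)"
```

```text
clock: 14.5
ee_pos: [0.42, 0.231, 0.0974]
eef_rot: [-3.14, -0.001, -0.006]
contact_force: [-0.3, -0.5, -0.7]
gripper_width: 0.0871
finger_force: 0.0
at [0.42   0.231  0.0974] yaw 0.001 tilt [ 0.004  0.002 -1.   ] -> d [-1.8  0.6 61.4] roll 0.001
```

```bash
python3 -m inch '[[[1,-2,0,25,0],[1,-2,0,45,0],[1,-2,0,61,0],[1,-2,0,61,0],[0,-2,0,61,0],[-1,-2,0,61,0],[-1,-2,0,61,0],[-1,-2,0,61,0],[-1,-2,0,61,0],[-1,-2,0,61,0]]]'
python3 -m inch '[[[-1,0,0,0,0],[-1,0,0,-10,0],[-1,0,0,-40,0],[-1,0,0,-80,0],[-1,0,0,-120,0],[-1,0,0,-120,0],[-1,0,0,-120,0],[-1,0,0,-120,0],[-1,0,0,-120,0],[-1,0,0,-120,0]]]'
python3 -c "
from h import *
go([.4605-.006,-.0485+.001,.1],-.274)"
```

```text
clock: 15.5
ee_pos: [0.4167, 0.2302, 0.0347]
eef_rot: [-3.142, -0.001, -0.001]
contact_force: [1.3, 0.3, -0.9]
gripper_width: 0.0471
finger_force: 0.0
clock: 16.5
ee_pos: [0.4159, 0.2298, 0.1534]
eef_rot: [3.141, 0.002, -0.004]
contact_force: [0.2, -0.4, -2.5]
gripper_width: 0.0244
finger_force: 30.0
at [0.4159 0.2298 0.1534] yaw 0.001 tilt [-0.002 -0.001 -1.   ] -> d [ 38.4 277.3  53.5] roll 0.275
```

Run:
```python
from plugs import *
c,o,t=plugs("w7")
p,R=pose()
print("tcp px",proj(c,p),"bottom exp",proj(c,p+[0,0,-.033]))
for m,s in t:
    ys,xs=np.nonzero(m);print(round(s,2),m.sum(),ys.min(),ys.max(),xs.min(),xs.max())
```

```text
[206.9 317.8] 0.88 [0.3909 0.2325]
[106.3 240.7] 0.74 [0.4984 0.3111]
[119.9 333.8] 0.71 [0.4847 0.216 ]
tcp px [243.19976463 319.99052839] bottom exp [223.39893677 319.97958671]
0.77 2692 74 133 204 264
0.75 4378 175 259 281 358
0.72 2419 88 144 302 359
```

View pics/w7.png

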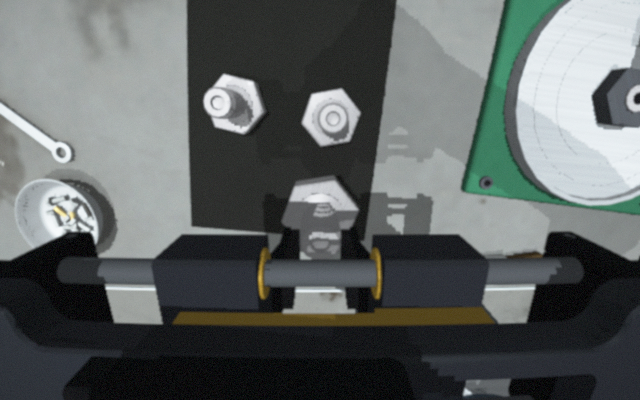

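```bash
cat > inhand.py <<'E'
from fit import *
def inhand(n,cut=228,dx=None):
    c,o,t=pickle.load(open(n+".pkl","rb"));p,R=pose()
    px=proj(c,p+[0,0,-.033]);t=[m for m,s in t if m[int(px[0])-12,int(px[1])]]
    m=t[0].astype(np.float32);m[cut:]=0
    def co(v,x=None):
        a=sil(c,p[0]+v[0],p[1]+v[1],v[2],p[2]+v[3]);a[cut:]=0
        return 1-np.minimum(a,m).sum()/np.maximum(a,m).sum()
    for X in ([dx] if dx is not None else [-.002,0,.002,.004]):
        b=None
        for yw in np.deg2rad([0,15,30,45]):
            s=np.array([0,yw,-.033]);f=lambda u:co([X,u[0],u[1],u[2]])
            r=minimize(f,s,method="Nelder-Mead",options=dict(initial_simplex=[s,s+[.003,0,0],s+[0,.2,0],s+[0,0,.006]],maxfev=90))
            if b is None or r.fun<b.fun:b=r
        print("dx",X,"dy",b.x[0].round(4),"yaw",(np.rad2deg(b.x[1])%60).round(1),"dz",b.x[2].round(4),"cost",round(b.fun,3))
E
python3 -c "
from inhand import *
inhand('w7')"
```

```text
dx -0.002 dy 0.0012 yaw 6.4 dz -0.0805 cost 0.09
dx 0 dy 0.0006 yaw 6.6 dz -0.0728 cost 0.055
dx 0.002 dy 0.0006 yaw 8.3 dz -0.064 cost 0.021
dx 0.004 dy 0.0007 yaw 9.0 dz -0.0565 cost 0.029
```

```bash
python3 -m inch '[[[-1,0,0,40,0],[-1,0,0,70,0],[-1,0,0,84,0],[-1,0,0,86,0],[-1,0,0,86,0],[0,0,0,86,0],[0,0,0,86,0],[0,0,0,86,0],[0,0,0,86,0],[0,0,0,86,0]]]'
python3 -m inch '[[[0,0,0,15,0],[0,0,0,32,0],[0,0,0,32,0],[-1,0,0,32,0],[-1,0,0,32,0],[-1,0,0,32,0],[-1,0,0,32,0],[-1,0,0,32,0],[-1,0,0,32,0],[-1,0,0,32,0]]]'
python3 -m inch '[[[-1,0,0,0,0],[-1,0,0,-20,0],[-1,0,0,-60,0],[-1,0,0,-100,0],[-1,0,0,-120,0],[-1,0,0,-120,0],[-1,0,0,-120,0],[-1,0,0,-120,0],[-1,0,0,-120,0],[-1,0,0,-120,0]]]'
python3 -c "
from plugs import *
plugs('w8')
from inhand import *
inhand('w8',235)
go([.4605-.006,-.0485+.001,.1],-.274)"
```

```text
clock: 17.65
ee_pos: [0.4169, 0.2303, 0.0689]
eef_rot: [-3.141, -0.001, -0.001]
contact_force: [0.3, -0.4, -0.6]
gripper_width: 0.043
finger_force: 0.0
clock: 18.65
ee_pos: [0.4172, 0.2307, 0.0372]
eef_rot: [-3.141, -0.001, -0.002]
contact_force: [0.4, 0.5, 6.6]
gripper_width: 0.0248
finger_force: 30.0
clock: 19.65
ee_pos: [0.416, 0.2299, 0.1554]
eef_rot: [3.141, 0.002, -0.004]
contact_force: [0.3, 0.3, -3.6]
gripper_width: 0.0254
finger_force: 30.0
[117. 333.] 0.95 [0.4878 0.2169]
[104.5 238.8] 0.81 [0.5004 0.3136]
[219.4 318.1] 0.55 [0.3755 0.2323]
dx -0.002 dy 0.0001 yaw 7.2 dz -0.0575 cost 0.134
dx 0 dy 0.0005 yaw 8.1 dz -0.0478 cost 0.113
dx 0.002 dy 0.0005 yaw 8.4 dz -0.039 cost 0.085
dx 0.004 dy 0.0004 yaw 8.9 dz -0.0302 cost 0.087
at [0.4164 0.2302 0.1561] yaw 0.001 tilt [-0.001 -0.    -1.   ] -> d [ 37.8 277.7  56.1] roll 0.275
```

```bash
python3 -m inch '[[[-1,6,40,0,0.04],[-1,12,85,0,0.09],[-1,18,130,0,0.14],[-1,24,175,0,0.19],[-1,30,220,0,0.24],[-1,36,260,0,0.286],[-1,38,277,20,0.286],[-1,38,277,50,0.286],[-1,38,277,50,0.286],[-1,38,277,50,0.286]]]'
python3 -c "
from h import *
go([.4541,-.0473,.068],-.286)"
```

```text
clock: 20.8
ee_pos: [0.4548, -0.0462, 0.1066]
eef_rot: [-3.109, 0.445, 0.001]
contact_force: [-0.6, -0.5, -2.3]
gripper_width: 0.025
finger_force: 30.0
at [ 0.4548 -0.0462  0.1066] yaw -0.284 tilt [-0.001  0.001 -1.   ] -> d [-0.3  1.3 38.6] roll 0.002
```

```bash
python3 -m inch '[[[-1,0,1,15,0],[-1,0,1,28,0],[-1,0,1,34,0],[-1,0,1,37,0],[-1,0,1,38,0],[-1,0,1,39,0],[-1,0,1,39,0],[-1,0,1,39,0],[-1,0,1,39,0],[-1,0,1,39,0]]]'
python3 -m inch '[[[-1,0.5,0,0,0],[-1,1,0,0,0],[-1,1.5,0,0,0],[-1,2,0,0,0],[-1,2.5,0,0,0],[-1,3,-0.5,0,0],[-1,3.5,-0.5,0,0],[-1,4,-0.5,0,0],[-1,4,-0.5,0,0],[-1,4,-0.5,0,0]]]'
```

```text
clock: 21.8
ee_pos: [0.455, -0.0475, 0.0682]
eef_rot: [3.11, -0.446, 0.001]
contact_force: [-2.5, 1.5, 6.1]
gripper_width: 0.0251
finger_force: 30.0
clock: 22.8
ee_pos: [0.4556, -0.0477, 0.0683]
eef_rot: [3.108, -0.446, -0.01]
contact_force: [-11.1, 2.2, 18.8]
gripper_width: 0.0255
finger_force: 30.0
```

```bash
python3 -m inch '[[[-1,2,0,0,0],[-1,2,0,0,0],[0,2,0,0,0],[0,2,0,0,0],[0,2,0,0,0],[0,2,0,-20,0],[0,2,0,-60,0],[0,2,0,-100,0],[0,2,0,-140,0],[0,2,0,-150,0]]]'
python3 -m inch '[[[0.3,0,-20,-50,0],[0.3,0,-20,-80,0],[0.3,0,-20,-80,0],[0.3,0,-20,-80,0],[0.3,0,-20,-80,0],[0.3,0,-20,-80,0],[0.3,0,-20,-80,0],[0.3,0,-20,-80,0],[0.3,0,-20,-80,0],[0.3,0,-20,-80,0]]]'
cat > seat.py <<'E'
from look import *
import pickle
from fit import run
def hubfit(c):
    cs=[]
    g=arm.place_of("hub","wrist")
    for d in g[:2]: print("hub",np.round(d["pixel"],1),round(d["score"],2),atz(c,d["pixel"],.057)[:2].round(4))
E
python3 - <<'E'
from plugs import *
from seat import *
c,o,t=plugs("w9");hubfit(c);run(["w9"],.034,[(.4605,-.0485)])
im=cv2.cvtColor(c["image"],cv2.COLOR_RGB2BGR);p=proj(c,[.5,-.05,.034]).astype(int);print(p)
r,q=max(p[0]-75,0),p[1]-100
cv2.imwrite("pics/w9c.png",cv2.resize(im[r:r+150,q:q+200],None,fx=4,fy=4,interpolation=cv2.INTER_CUBIC));print(r,q)
E
```

```text
clock: 23.8
ee_pos: [0.4635, -0.049, 0.2218]
eef_rot: [3.109, -0.447, 0.014]
contact_force: [0.2, -0.5, 0.3]
gripper_width: 0.0439
finger_force: 0.0
clock: 24.8
ee_pos: [0.4661, -0.0298, 0.2974]
eef_rot: [3.11, -0.446, -0.0]
contact_force: [-0.3, -0.2, 0.2]
gripper_width: 0.0562
finger_force: 0.0
[197.3 171.3] 0.82 [0.4824 0.2189]
[202.9 119.5] 0.79 [0.4985 0.3084]
[168.4 332.7] 0.63 [ 0.4537 -0.0465]
[135.9 330.4] 0.59 [ 0.503  -0.0567]
hub [134.  329.3] 0.59 [ 0.5098 -0.0552]
(0.4605, -0.0485) -> [ 0.4613 -0.048 ] yaw mod60 deg 52.1 cost 0.058 views 1
[140 327]
65 227
```

View pics/w9c.png

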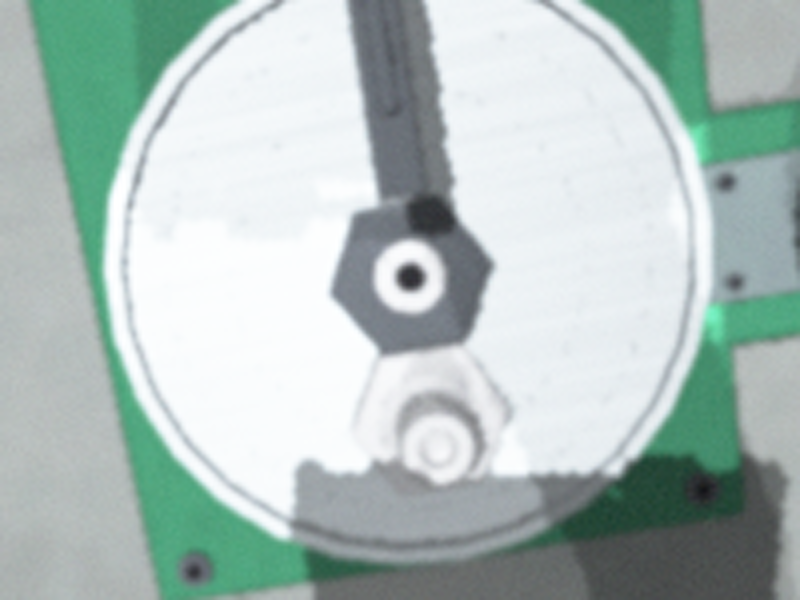

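```bash
python3 -c "
from h import *
go([.4884,.2207,.27],0.03)"
```

```text
at [ 0.4661 -0.0297  0.2976] yaw -0.285 tilt [ 0. -0. -1.] -> d [ -49.1 -246.6   27.6] roll -0.315
```

```bash
python3 -m inch '[[[0,-9,-45,0,-0.1],[0,-18,-90,0,-0.2],[0,-27,-135,0,-0.3],[0,-36,-180,0,-0.315],[0,-45,-225,10,-0.315],[0,-49,-247,27,-0.315],[0,-49,-247,27,-0.315],[0,-49,-247,27,-0.315],[0,-49,-247,27,-0.315],[0,-49,-247,27,-0.315]]]'
python3 -c "
from plugs import *
plugs('w10')
from fit import run
run(['w10'],.003,[(.4884,.2207),(.4998,.3135)])
go([.4884,.2207,.037],0.03)"
```

```text
clock: 26.0
ee_pos: [0.4893, 0.2196, 0.2712]
eef_rot: [3.141, 0.043, 0.002]
contact_force: [-0.0, -0.5, 0.3]
gripper_width: 0.0435
finger_force: 0.0
[159.3 256.9] 0.97 [0.4985 0.313 ]
[170.5 321.8] 0.96 [0.4843 0.2172]
[198.5 502.4] 0.92 [ 0.4489 -0.064 ]
(0.4884, 0.2207) -> [0.4879 0.2211] yaw mod60 deg 9.1 cost 0.053 views 1
(0.4998, 0.3135) -> [0.5009 0.3135] yaw mod60 deg 46.9 cost 0.105 views 1
at [0.489  0.2201 0.271 ] yaw 0.028 tilt [ 0.001 -0.    -1.   ] -> d [ -0.8  -0.7 234. ] roll -0.002
```

```bash
python3 -m inch '[[[0,0,-1,45,0],[0,0,-1,90,0],[0,0,-1,135,0],[0,0,-1,175,0],[0,0,-1,205,0],[0,0,-1,225,0],[0,0,-1,233,0],[0,0,-1,233,0],[0,0,-1,233,0],[-1,0,-1,233,0]]]'
python3 -m inch '[[[-1,0,0,0,0],[-1,0,0,0,0],[-1,0,0,0,0],[-1,0,0,0,0],[-1,0,0,0,0],[-1,0,0,-20,0],[-1,0,0,-60,0],[-1,0,0,-100,0],[-1,0,0,-120,0],[-1,0,0,-120,0]]]'
python3 -c "
from plugs import *
plugs('w11')
from inhand import *
inhand('w11',235)
p,R=pose();print(p)
"
```

```text
clock: 27.15
ee_pos: [0.4896, 0.2225, 0.0389]
eef_rot: [-3.14, -0.046, -0.004]
contact_force: [0.3, 0.6, -0.2]
gripper_width: 0.0401
finger_force: 0.0
clock: 28.15
ee_pos: [0.4899, 0.2233, 0.1599]
eef_rot: [-3.139, -0.047, -0.008]
contact_force: [0.3, 0.9, -4.3]
gripper_width: 0.0248
finger_force: 30.0
[225.4 322.2] 0.91 [0.4418 0.2202]
[173.6 238.9] 0.68 [0.4998 0.3142]
[225.9 568.1] 0.59 [ 0.449  -0.0754]
dx -0.002 dy 0.0031 yaw 11.5 dz -0.0405 cost 0.121
dx 0 dy 0.0031 yaw 10.4 dz -0.0323 cost 0.115
dx 0.002 dy 0.003 yaw 9.5 dz -0.0241 cost 0.129
dx 0.004 dy 0.0034 yaw 7.5 dz -0.0157 cost 0.152
[0.48726987 0.2210412  0.1556131 ]
```

```bash
python3 -m inch '[[[-1,-2,45,0,0.05],[-1,-5,90,0,0.1],[-1,-8,135,0,0.15],[-1,-11,180,0,0.2],[-1,-14,225,0,0.25],[-1,-17,270,0,0.307],[-1,-19,310,0,0.307],[-1,-19,319,20,0.307],[-1,-19,319,46,0.307],[-1,-19,319,46,0.307]]]'
python3 -m inch '[[[-1,0,0,0,0],[-1,0,0,0,0],[-1,0,0,0,0],[-1,0,0,0,0],[-1,0,0,0,0],[-1,0,0,0,0],[-1,0,0,0,0],[-1,0,0,0,0],[-1,0,0,0,0],[-1,0,0,0,0]]]'
python3 -c "
from plugs import *
c,o,t=plugs('w12')
from fit import run
from seat import *
hubfit(c);run(['w12'],.034,[(.4613,-.048)])
from inhand import *
inhand('w12',235)
go([.4778,-.0987,.070],-.277)
"
```

```text
clock: 29.3
ee_pos: [0.4746, -0.0975, 0.107]
eef_rot: [-3.11, 0.435, 0.018]
contact_force: [-1.4, 0.2, -4.5]
gripper_width: 0.0251
finger_force: 30.0
clock: 30.3
ee_pos: [0.4791, -0.0974, 0.1115]
eef_rot: [3.111, -0.434, 0.0]
contact_force: [0.3, -0.3, -4.5]
gripper_width: 0.0256
finger_force: 30.0
[226.1 322.9] 0.74 [ 0.4483 -0.0913]
[240.7 269.1] 0.59 [ 0.4479 -0.0354]
hub [182.2 261.4] 0.98 [ 0.5154 -0.0615]
(0.4613, -0.048) -> [ 0.4738 -0.0592] yaw mod60 deg 38.1 cost 0.822 views 1
dx -0.002 dy 0.0011 yaw 53.6 dz -0.0364 cost 0.096
dx 0 dy 0.0007 yaw 52.8 dz -0.0284 cost 0.096
dx 0.002 dy 0.0002 yaw 52.0 dz -0.0193 cost 0.113
dx 0.004 dy 0.0001 yaw 51.7 dz -0.0119 cost 0.136
at [ 0.4791 -0.0974  0.1115] yaw -0.277 tilt [ 0. -0. -1.] -> d [-0.9  1.6 41.5] roll -0.0
```

Run:
```python
from look import *
import pickle
c,o,t=pickle.load(open("w12.pkl","rb"))
print("pred",proj(c,[.510,-.0555,.057]))
im=cv2.cvtColor(c["image"],cv2.COLOR_RGB2BGR)
a=im[150:235,215:345];cv2.imwrite("pics/w12c.png",cv2.resize(a,None,fx=6,fy=6,interpolation=cv2.INTER_CUBIC))
```

```text
pred [190.91381691 256.27539687]
```

View pics/w12c.png

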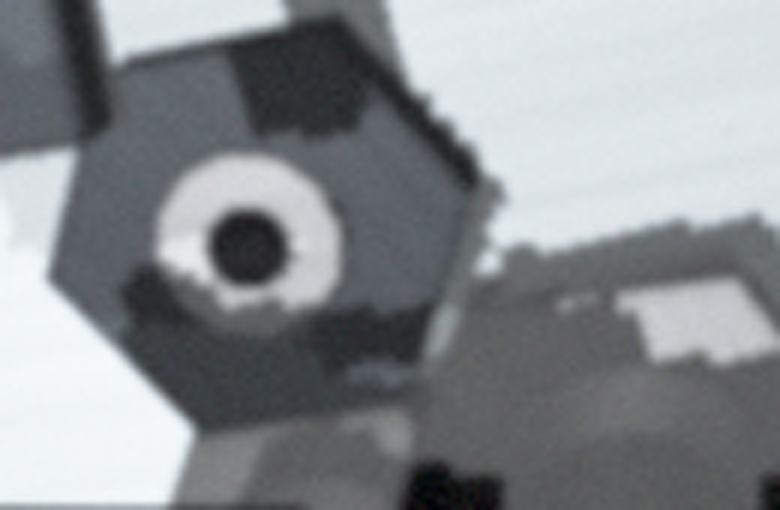

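```bash
python3 -m inch '[[[-1,-1,1.5,12,0],[-1,-1,1.5,24,0],[-1,-1,1.5,34,0],[-1,-1,1.5,39,0],[-1,-1,1.5,41,0],[-1,-1,1.5,42,0],[-1,-1,1.5,42.5,0],[-1,-1,1.5,42.5,0],[-1,-1,1.5,42.5,0],[-1,-1,1.5,42.5,0]]]'
python3 -c "
from h import *
go([.4778,-.0987,.069],-.277)"
```

```text
clock: 31.5
ee_pos: [0.4778, -0.0987, 0.0693]
eef_rot: [3.111, -0.434, 0.001]
contact_force: [-0.2, -0.9, -4.1]
gripper_width: 0.025
finger_force: 30.0
at [ 0.4778 -0.0987  0.0693] yaw -0.277 tilt [ 0.001 -0.    -1.   ] -> d [-0.   0.   0.3] roll -0.0
```

```bash
python3 -m inch '[[[-1,0,0,0.5,0],[-1,0,0,1,0],[-1,0,0,1.5,0],[-1,0,0,1.5,0],[-1,0.4,-0.9,1.5,0],[-1,0.8,-1.9,1.5,0],[-1,1.1,-2.8,1.5,0],[-1,1.5,-3.7,1.5,0],[-1,1.5,-3.7,1.5,0],[-1,1.5,-3.7,1.5,0]]]'
python3 -m inch '[[[-1,0.2,-0.5,0,0],[-1,0.4,-0.9,0,0],[-1,0.6,-1.4,0,0],[-1,0.8,-1.9,0,0],[-1,0.8,-1.9,0,0],[-1,0.8,-1.9,0,0],[-1,0.8,-1.9,0,0],[-1,0.8,-1.9,0,0],[-1,0.8,-1.9,0,0],[-1,0.8,-1.9,0,0]]]'
```

```text
clock: 32.5
ee_pos: [0.4795, -0.0984, 0.0692]
eef_rot: [3.106, -0.436, -0.002]
contact_force: [-6.2, -4.9, 15.1]
gripper_width: 0.0255
finger_force: 30.0
clock: 33.5
ee_pos: [0.4805, -0.0975, 0.0692]
eef_rot: [3.105, -0.437, -0.002]
contact_force: [-7.7, -6.8, 14.2]
gripper_width: 0.0255
finger_force: 30.0
```

```bash
python3 -m inch '[[[-1,0,0,-0.5,0],[-1,0,0,-1,0],[-1,0.2,-0.5,-1,0],[-1,0.4,-1,-1,0],[-1,0.6,-1.5,-1,0],[-1,0.6,-1.5,-1,0],[-1,0.6,-1.5,-1,0],[-1,0.6,-1.5,-1,0],[-1,0.6,-1.5,-1,0],[-1,0.6,-1.5,-1,0]]]'
```

```text
clock: 34.5
ee_pos: [0.4812, -0.0963, 0.0693]
eef_rot: [3.105, -0.436, -0.003]
contact_force: [-5.0, -7.6, 6.2]
gripper_width: 0.0254
finger_force: 30.0
```

```bash
python3 -m inch '[[[-1,-0.4,1,0,0],[-1,-0.8,1.9,0,0],[0,-0.8,1.9,0,0],[0,-0.8,1.9,0,0],[0,-0.8,1.9,0,0],[0,-0.8,1.9,-15,0],[0,-0.8,1.9,-50,0],[0,-0.8,1.9,-90,0],[0,-0.8,1.9,-130,0],[0,-0.8,1.9,-160,0]]]'
python3 -m inch '[[[0,-20,-30,-50,0],[0,-20,-50,-70,0],[0,-20,-50,-70,0],[0,-20,-50,-70,0],[0,-20,-50,-70,0],[0,-20,-50,-70,0],[0,-20,-50,-70,0],[0,-20,-50,-70,0],[0,-20,-50,-70,0],[0,-20,-50,-70,0]]]'
python3 - <<'E'
from plugs import *
from seat import *
c,o,t=plugs("w13");hubfit(c);run(["w13"],.034,[(.4613,-.048),(.4795,-.0955)]);print(len(t))
go([.5005,.3135,.27],-.11)
E
```

```text
clock: 35.5
ee_pos: [0.4822, -0.0931, 0.2311]
eef_rot: [-3.111, 0.432, -0.005]
contact_force: [-1.2, -1.0, 0.4]
gripper_width: 0.0434
finger_force: 0.0
clock: 36.5
ee_pos: [0.4756, -0.0407, 0.2984]
eef_rot: [-3.111, 0.434, 0.0]
contact_force: [-0.4, -0.0, 0.1]
gripper_width: 0.0435
finger_force: 0.0
[180.2 325.4] 0.89 [ 0.448  -0.0413]
[208.2 112.8] 0.77 [0.5    0.3143]
[156.5 358. ] 0.56 [ 0.4705 -0.1002]
hub [139.8 322.9] 0.59 [ 0.5144 -0.0554]
(0.4613, -0.048) -> [ 0.4607 -0.0482] yaw mod60 deg 53.0 cost 0.082 views 1
(0.4795, -0.0955) -> [ 0.4796 -0.095 ] yaw mod60 deg 52.6 cost 0.055 views 1
3
at [ 0.4756 -0.0406  0.2986] yaw -0.277 tilt [ 0. -0. -1.] -> d [ -72.9 -347.4   28.5] roll -0.167
```

```bash
python3 -m inch '[[[0,-10,-48,0,-0.05],[0,-20,-97,0,-0.1],[0,-30,-145,0,-0.167],[0,-40,-193,0,-0.167],[0,-50,-242,0,-0.167],[0,-61,-290,0,-0.167],[0,-70,-335,10,-0.167],[0,-73,-347,28,-0.167],[0,-73,-347,28,-0.167],[0,-73,-347,28,-0.167]]]'
python3 -m inch '[[[0,0,0,0,0],[0,0,0,0,0],[0,0,0,0,0],[0,0,0,0,0],[0,0,0,0,0],[0,0,0,0,0],[0,0,0,0,0],[0,0,0,0,0],[0,0,0,0,0],[0,0,0,0,0]]]'
python3 -c "
from plugs import *
plugs('w14')
from fit import run
run(['w14'],.003,[(.5,.3135)])
go([.5,.3135,.037],-.11)"
```

```text
clock: 37.7
ee_pos: [0.5005, 0.3124, 0.2703]
eef_rot: [3.136, -0.173, -0.001]
contact_force: [0.7, 0.4, 0.0]
gripper_width: 0.0436
finger_force: 0.0
clock: 38.7
ee_pos: [0.5003, 0.3132, 0.2705]
eef_rot: [3.137, -0.173, -0.0]
contact_force: [0.3, 1.1, 0.1]
gripper_width: 0.0438
finger_force: 0.0
[172.4 570.2] 0.96 [ 0.4516 -0.0686]
[158.8 606.5] 0.89 [ 0.4671 -0.1274]
[166.2 320.9] 0.71 [0.5012 0.3122]
(0.5, 0.3135) -> [0.5015 0.3138] yaw mod60 deg 45.8 cost 0.04 views 1
at [0.5003 0.3132 0.2705] yaw -0.11 tilt [-0. -0. -1.] -> d [ -0.3  -0.3 233.5] roll -0.0
```

```bash
python3 -m inch '[[[0,1,0,45,0],[0,1,0,90,0],[0,1,0,135,0],[0,1,0,175,0],[0,1,0,205,0],[0,1,0,225,0],[0,1,0,233,0],[0,1,0,233,0],[0,1,0,233,0],[-1,1,0,233,0]]]'
python3 -m inch '[[[-1,0,0,0,0],[-1,0,0,0,0],[-1,0,0,0,0],[-1,0,0,0,0],[-1,0,0,0,0],[-1,0,0,-20,0],[-1,0,0,-60,0],[-1,0,0,-100,0],[-1,0,0,-120,0],[-1,0,0,-120,0]]]'
python3 -c "
from h import *
go([.4910,-.0045,.15],-0.002)
"
```

```text
clock: 39.85
ee_pos: [0.5022, 0.3137, 0.039]
eef_rot: [-3.135, 0.173, -0.003]
contact_force: [-0.4, -0.3, -0.1]
gripper_width: 0.0407
finger_force: 0.0
clock: 40.85
ee_pos: [0.5026, 0.3144, 0.1601]
eef_rot: [-3.133, 0.173, -0.007]
contact_force: [0.5, 0.1, -2.5]
gripper_width: 0.0254
finger_force: 30.0
at [0.5026 0.3144 0.1601] yaw -0.11 tilt [ 0.005  0.003 -1.   ] -> d [ 23.5 318.2   9. ] roll -0.108
```

```bash
python3 -m inch '[[[-1,3,45,0,-0.03],[-1,6,90,0,-0.06],[-1,9,135,0,-0.108],[-1,12,180,0,-0.108],[-1,15,225,0,-0.108],[-1,18,270,0,-0.108],[-1,22,310,0,-0.108],[-1,23,318,20,-0.108],[-1,23,318,46,-0.108],[-1,23,318,46,-0.108]]]'
python3 -m inch '[[[-1,0,0,0,0],[-1,0,0,0,0],[-1,0,0,0,0],[-1,0,0,0,0],[-1,0,0,0,0],[-1,0,0,0,0],[-1,0,0,0,0],[-1,0,0,0,0],[-1,0,0,0,0],[-1,0,0,0,0]]]'
python3 -c "
from plugs import *
c,o,t=plugs('w15')
from inhand import *
inhand('w15',235)
go([.4904,-.0045,.069],-.002)
"
```

```text
clock: 41.85
ee_pos: [0.4848, -0.0066, 0.1071]
eef_rot: [-3.141, 0.005, 0.017]
contact_force: [-0.7, -0.1, -2.3]
gripper_width: 0.0255
finger_force: 30.0
clock: 42.85
ee_pos: [0.4892, -0.0055, 0.1115]
eef_rot: [3.142, -0.003, 0.0]
contact_force: [-0.3, 0.4, -3.1]
gripper_width: 0.0253
finger_force: 30.0
[238.6 367.3] 0.97 [ 0.4446 -0.0522]
[223.4 323.6] 0.82 [ 0.4609 -0.0086]
[219.1 425.5] 0.58 [ 0.465  -0.1086]
dx -0.002 dy 0.0009 yaw 52.0 dz -0.0345 cost 0.104
dx 0 dy 0.0007 yaw 52.3 dz -0.0261 cost 0.122
dx 0.002 dy 0.0006 yaw 54.4 dz -0.018 cost 0.145
dx 0.004 dy -0.0003 yaw 53.3 dz -0.0104 cost 0.168
at [ 0.4892 -0.0056  0.1115] yaw -0.002 tilt [ 0. -0. -1.] -> d [ 1.2 -1.1 42.5] roll -0.0
```

```bash
python3 -m inch '[[[-1,3,-1,12,0],[-1,3,-1,24,0],[-1,3,-1,34,0],[-1,3,-1,39,0],[-1,3,-1,41,0],[-1,3,-1,42.5,0],[-1,3,-1,43.2,0],[-1,3,-1,43.7,0],[-1,3,-1,43.7,0],[-1,3,-1,43.7,0]]]'
python3 -m inch '[[[-1,0.4,0.9,0,0],[-1,0.8,1.9,0,0],[-1,1.1,2.8,0,0],[-1,1.5,3.7,0,0],[-1,1.7,4.2,0,0],[-1,1.9,4.6,0,0],[-1,1.9,4.6,0,0],[-1,1.9,4.6,0,0],[-1,1.9,4.6,0,0],[-1,1.9,4.6,0,0]]]'
```

```text
clock: 44.0
ee_pos: [0.4931, -0.0042, 0.0692]
eef_rot: [3.141, -0.004, 0.004]
contact_force: [-2.1, 0.0, 4.5]
gripper_width: 0.0253
finger_force: 30.0
clock: 45.0
ee_pos: [0.4952, -0.0074, 0.0692]
eef_rot: [-3.14, 0.002, -0.005]
contact_force: [-1.8, 3.5, 4.6]
gripper_width: 0.0257
finger_force: 30.0
```

```bash
python3 -m inch '[[[-1,0,0.5,0,0],[-1,-0.2,1,0,0],[-1,-0.5,1.5,0,0],[-1,-0.7,2,0,0],[-1,-0.7,2.5,0,0],[-1,-0.7,2.5,0,0],[-1,-0.7,2.5,0,0],[-1,-0.7,2.5,0,0],[-1,-0.7,2.5,0,0],[-1,-0.7,2.5,0,0]]]'
```

```text
clock: 46.0
ee_pos: [0.4954, -0.0082, 0.0693]
eef_rot: [-3.138, 0.0, -0.008]
contact_force: [-1.3, 8.3, 4.5]
gripper_width: 0.0252
finger_force: 30.0
```

```bash
python3 -m inch '[[[-1,0,-1,0,0],[-1,0,-2,0,0],[0,0,-2,0,0],[0,0,-2,0,0],[0,0,-2,0,0],[0,0,-2,-15,0],[0,0,-2,-50,0],[0,0,-2,-90,0],[0,0,-2,-130,0],[0,0,-2,-160,0]]]'
python3 -m inch '[[[0,-20,20,-50,0.1],[0,-20,20,-70,0.2],[0,-20,20,-70,0.2],[0,-20,20,-70,0.2],[0,-20,20,-70,0.2],[0,-20,20,-70,0.2],[0,-20,20,-70,0.2],[0,-20,20,-70,0.2],[0,-20,20,-70,0.2],[0,-20,20,-70,0.2]]]'
python3 - <<'E'
from plugs import *
from seat import *
c,o,t=plugs("w16");hubfit(c);run(["w16"],.034,[(.461,-.048),(.4795,-.0955),(.492,-.009)]);print(len(t))
im=cv2.cvtColor(c["image"],cv2.COLOR_RGB2BGR);p=proj(c,[.5,-.05,.034]).astype(int)
r,q=max(p[0]-75,0),p[1]-100
cv2.imwrite("pics/w16c.png",cv2.resize(im[r:r+150,q:q+200],None,fx=4,fy=4,interpolation=cv2.INTER_CUBIC));print(r,q,proj(c,[.510,-.0555,.057]))
E
```

```text
clock: 47.0
ee_pos: [0.4937, -0.0103, 0.2301]
eef_rot: [3.141, -0.005, 0.003]
contact_force: [0.7, -0.6, -0.6]
gripper_width: 0.0436
finger_force: 0.0
clock: 48.0
ee_pos: [0.4734, -0.0296, 0.2977]
eef_rot: [-3.126, 0.317, 0.0]
contact_force: [-0.3, -0.7, 0.3]
gripper_width: 0.0434
finger_force: 0.0
[157.1 366.4] 0.9 [ 0.4694 -0.1019]
[170.5 332.1] 0.87 [ 0.4593 -0.0456]
hub [139.1 333. ] 0.66 [ 0.5115 -0.0548]
(0.461, -0.048) -> [ 0.461 -0.047] yaw mod60 deg 50.7 cost 0.084 views 1
(0.4795, -0.0955) -> [ 0.4771 -0.0943] yaw mod60 deg 49.9 cost 0.081 views 1
(0.492, -0.009) -> [ 0.4949 -0.0062] yaw mod60 deg 52.5 cost 0.032 views 1
3
71 230 [140.08138463 333.70525165]
```

View pics/w16c.png

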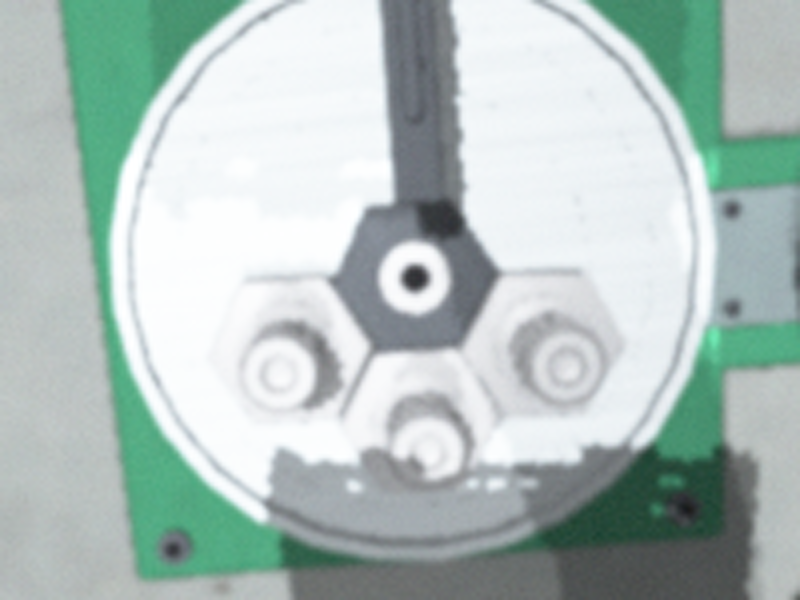

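```bash
python3 -c "
from h import *
go([.4955,-.0068,.067],0)"
```

```text
at [ 0.4734 -0.0296  0.2979] yaw -0.202 tilt [ 0. -0. -1.] -> d [ 17.  -26.8 230.9] roll -0.202
```

```bash
python3 -m inch '[[[0,17,-27,0,-0.1],[0,17,-27,30,-0.2],[0,17,-27,75,-0.202],[0,17,-27,120,-0.202],[0,17,-27,160,-0.202],[0,17,-27,190,-0.202],[0,17,-27,215,-0.202],[0,17,-27,230,-0.202],[0,17,-27,231,-0.202],[0,17,-27,231,-0.202]]]'
python3 -m inch '[[[0,0,0,0,0],[0,0,0,0,0],[0,0,0,0,0],[-1,0,0,0,0],[-1,0,0,0,0],[-1,0,0,0,0],[-1,0,0,0,0],[-1,0,0,0,0],[-1,0,0,0,0],[-1,0,0,0,0]]]'
python3 -m inch '[[[-1,-0.5,0.5,0,0],[-1,-1,1,0,0],[-1,-1.5,1.5,0,0],[-1,-2,2,0,0],[-1,-2.5,2.5,0,0],[-1,-3,3,0,0],[-1,-3,3,0,0],[-1,-3,3,0,0],[-1,-3,3,0,0],[-1,-3,3,0,0]]]'
```

```text
clock: 49.2
ee_pos: [0.4958, -0.0065, 0.067]
eef_rot: [-3.141, 0.0, -0.0]
contact_force: [-0.3, -0.3, 0.6]
gripper_width: 0.0437
finger_force: 0.0
clock: 50.2
ee_pos: [0.4955, -0.0069, 0.067]
eef_rot: [3.141, -0.001, 0.0]
contact_force: [-0.5, -2.2, 2.4]
gripper_width: 0.0252
finger_force: 30.0
clock: 51.2
ee_pos: [0.4928, -0.0088, 0.067]
eef_rot: [-3.141, -0.001, -0.001]
contact_force: [2.4, 4.7, 0.6]
gripper_width: 0.0251
finger_force: 30.0
```

```bash
python3 -m inch '[[[-1,-0.5,1,0,0],[-1,-0.5,1,0,0],[-1,-0.5,1,0,0],[-1,0.5,0,0,0],[0,0.5,0,0,0],[0,0.5,0,0,0],[0,0.5,0,0,0],[0,0.5,0,-20,0],[0,0.5,0,-60,0],[0,0.5,0,-100,0]]]'
python3 -m inch '[[[0,-10,20,-50,0.1],[0,-20,25,-95,0.2],[0,-20,25,-130,0.2],[0,-20,25,-130,0.2],[0,-20,25,-130,0.2],[0,-20,25,-130,0.2],[0,-20,25,-130,0.2],[0,-20,25,-130,0.2],[0,-20,25,-130,0.2],[0,-20,25,-130,0.2]]]'
python3 - <<'E'
from plugs import *
from seat import *
c,o,t=plugs("w17");run(["w17"],.034,[(.461,-.048),(.4785,-.0955),(.492,-.009)]);print(len(t))
go([.6735,-.0762,.29],-.2)
E
```

```text
clock: 52.2
ee_pos: [0.4916, -0.0106, 0.1671]
eef_rot: [3.141, -0.002, -0.006]
contact_force: [1.2, -0.2, -0.4]
gripper_width: 0.0431
finger_force: 0.0
clock: 53.2
ee_pos: [0.4728, -0.0345, 0.2964]
eef_rot: [-3.126, 0.314, 0.001]
contact_force: [-0.5, -0.7, -0.6]
gripper_width: 0.0438
finger_force: 0.0
[157.2 363.6] 0.91 [ 0.4698 -0.1024]
[176.1 329.9] 0.75 [ 0.4508 -0.0455]
[156.9 302.9] 0.65 [ 0.4888 -0.0103]
(0.461, -0.048) -> [ 0.4608 -0.0487] yaw mod60 deg 54.3 cost 0.064 views 1
(0.4785, -0.0955) -> [ 0.4792 -0.095 ] yaw mod60 deg 51.7 cost 0.059 views 1
(0.492, -0.009) -> [ 0.4916 -0.0079] yaw mod60 deg 52.2 cost 0.059 views 1
3
at [ 0.4729 -0.0346  0.2968] yaw -0.2 tilt [-0.  0. -1.] -> d [204.8   0.9   6.7] roll -0.0
```

```bash
python3 -m inch '[[[1,50,0,0,0],[1,100,0,0,0],[1,150,0,0,0],[1,190,1,0,0],[1,205,1,0,0],[1,205,1,20,0],[1,205,1,60,0],[1,205,1,100,0],[1,205,1,130,0],[1,205,1,150,0]]]'
python3 -m inch '[[[1,0,0,0,0],[1,0,0,0,0],[1,0,0,0,0],[0,0,0,0,0],[-1,0,0,0,0],[-1,0,0,0,0],[-1,0,0,0,0],[-1,0,0,0,0],[-1,0,0,0,0],[-1,0,0,0,0]]]'
```

```text
clock: 54.35
ee_pos: [0.6722, -0.0766, 0.1437]
eef_rot: [3.126, -0.314, -0.006]
contact_force: [1.1, 0.1, 0.4]
gripper_width: 0.087
finger_force: 0.0
clock: 55.35
ee_pos: [0.6739, -0.0757, 0.1472]
eef_rot: [-3.125, 0.313, -0.001]
contact_force: [-0.7, 2.0, 2.7]
gripper_width: 0.0614
finger_force: 30.0
```

```bash
python3 -m inch '[[[-1,0,0,0,-0.1],[-1,0,0,0,-0.2],[-1,0,0,0,-0.3],[-1,0,0,0,-0.4],[-1,0,0,0,-0.5],[-1,0,0,0,-0.6],[-1,0,0,0,-0.7],[-1,0,0,0,-0.8],[-1,0,0,0,-0.9],[-1,0,0,0,-0.9]]]'
python3 -m inch '[[[-1,0,0,0,0],[1,0,0,0,0],[1,0,0,0,0],[1,0,0,0,0],[1,0,0,0,0],[1,0,0,-20,0],[1,0,0,-60,0],[1,0,0,-100,0],[1,0,0,-140,0],[1,0,0,-150,0]]]'
python3 -m inch '[[[1,0,0,0,0.15],[1,0,0,0,0.3],[1,0,0,0,0.45],[1,0,0,0,0.6],[1,0,0,0,0.75],[1,0,0,0,0.9],[1,0,0,0,0.9],[1,0,0,0,0.9],[1,0,0,0,0.9],[1,0,0,0,0.9]]]'
python3 - <<'E'
from col import *
c,o=col("w18");a=np.array([.6735,-.0762])
for q in("collar_line","green_mark","red_mark"):
    if o[q]: v=atz(c,o[q][0][0],Z[q])[:2]-a;print(q,np.rad2deg(np.arctan2(v[1],v[0]))%360,np.linalg.norm(v))
im=cv2.cvtColor(c["image"][140:230,260:360],cv2.COLOR_RGB2BGR)
cv2.imwrite("pics/w18c.png",cv2.resize(im,None,fx=6,fy=6,interpolation=cv2.INTER_CUBIC))
E
```

```text
clock: 56.35
ee_pos: [0.674, -0.076, 0.1472]
eef_rot: [-2.951, -1.077, -0.002]
contact_force: [0.5, 1.2, 1.9]
gripper_width: 0.0614
finger_force: 30.0
clock: 57.35
ee_pos: [0.6757, -0.0758, 0.3025]
eef_rot: [2.948, 1.075, 0.012]
contact_force: [0.6, 0.2, 0.2]
gripper_width: 0.0871
finger_force: 0.0
clock: 58.35
ee_pos: [0.6736, -0.0764, 0.2966]
eef_rot: [-3.126, 0.312, 0.0]
contact_force: [0.5, -0.1, -0.5]
gripper_width: 0.087
finger_force: 0.0
collar_mid [([207.2, 321.7], 0.47, [0.6517, -0.0735])]
collar_line [([214.5, 329.2], 0.88, [0.6468, -0.0803])]
green_mark [([201.6, 311.4], 0.79, [0.6657, -0.0656])]
red_mark [([209.5, 322.4], 0.59, [0.6554, -0.0748])]
blade_tip [([265.6, 328.9], 0.56, [0.5594, -0.0647])]
hub [([268.9, 329.2], 0.79, [0.5087, -0.0578])]
collar_line 188.75026782601887 0.027055506957335596
green_mark 126.31307238438289 0.013101008325407386
red_mark 175.62456989560314 0.018136250246875117
```

```bash
python3 -m inch '[[[0,-20,45,0,-0.03],[0,-40,90,0,-0.06],[0,-60,130,0,-0.06],[0,-75,160,0,-0.06],[0,-75,160,0,-0.06],[0,-75,160,0,-0.06],[0,-75,160,0,-0.06],[0,-75,160,0,-0.06],[0,-75,160,0,-0.06],[0,-75,160,0,-0.06]]]'
cat > grip.py <<'E'
from look import *
import sys,pickle
n=sys.argv[1];c=arm.capture("wrist");save(c,f"pics/{n}.png")
o=[(np.array(d["pixel"]),d["score"]) for d in arm.place_of("grip_mid","wrist")]
for p,s in o: print(p.round(1),round(s,2),atz(c,p,.094)[:2].round(4))
t=arm.trace("handwheel","wrist")
for d in t[:2]:
    ys,xs=np.nonzero(d["pixels"]);print(d["score"],len(ys),ys.min(),ys.max(),xs.min(),xs.max())
pickle.dump((c,o,t),open(n+".pkl","wb"))
print("pred axis px",proj(c,[.4764,-.2578,.057]),"grip",proj(c,[.5279,-.265,.094]),arm.sense()["joints"][6])
E
python3 grip.py g1
python3 -m inch '[[[0,-30,54,0,0],[0,-30,54,0,0],[0,-30,54,0,0],[0,-30,54,0,0],[0,-30,54,0,0],[0,-30,54,0,0],[0,-30,54,0,0],[0,-30,54,0,0],[0,-30,54,0,0],[0,-30,54,0,0]]]'
python3 grip.py g2
```

```text
clock: 59.7
ee_pos: [0.5688, -0.2174, 0.2968]
eef_rot: [-3.134, 0.218, -0.0]
contact_force: [-0.9, 0.1, -0.2]
gripper_width: 0.0436
finger_force: 0.0
[198.1 357.2] 0.73 [ 0.5331 -0.2603]
0.73 2961 180 258 311 400
pred axis px [228.35969256 356.45764671] grip [201.45145314 361.23760085] -1.5661848326775725
clock: 60.85
ee_pos: [0.5311, -0.2674, 0.2968]
eef_rot: [3.134, -0.22, -0.0]
contact_force: [-1.5, 0.8, -0.5]
gripper_width: 0.0439
finger_force: 0.0
[175.7 314.9] 0.67 [ 0.532  -0.2606]
[184.4 161.5] 0.61 [ 0.5488 -0.0627]
0.75 3839 158 247 272 364
pred axis px [208.57225241 318.98891319] grip [178.39126131 318.79968705] -1.455000146979444
```

Run:
```python
import cv2
a=cv2.imread("pics/g2.png")[145:255,245:400];cv2.imwrite("pics/g2c.png",cv2.resize(a,None,fx=5,fy=5,interpolation=cv2.INTER_CUBIC))
```

```text
(no output)
```

View pics/g2c.png

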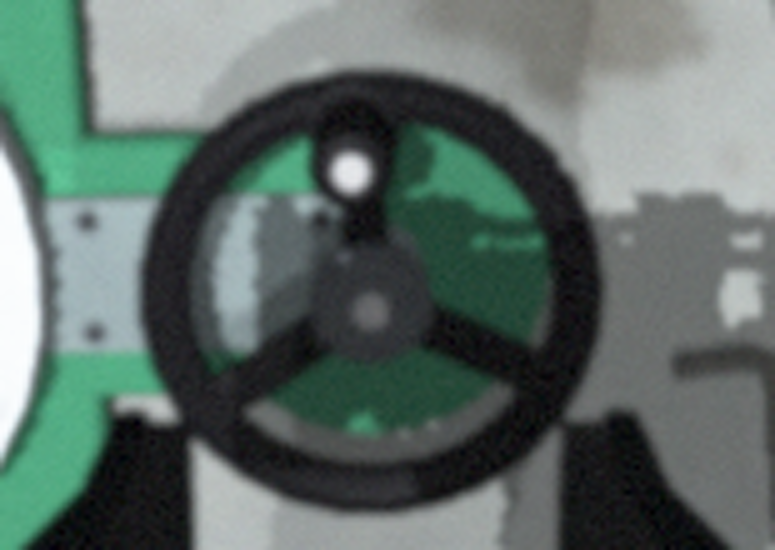

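Run:
```python
from h import *
import pickle
c,o,t=pickle.load(open("g2.pkl","rb"))
f=lambda x,y,z:atz(c,[145+y/5-.4,245+x/5-.4],z)[:2].round(4)
print("grip top",f(351,172,.114),"cap",f(371,311,.057),f(371,311,.065),"rim c",(f(140,291,.05)+f(600,291,.05))/2,(f(370,70,.05)+f(370,512,.05))/2, np.linalg.norm(f(140,291,.05)-f(600,291,.05)),np.linalg.norm(f(370,70,.05)-f(370,512,.05)))
go([.529,-.261,.078],-.14)
```

```text
grip top [ 0.532  -0.2608] cap [ 0.4791 -0.2579] [ 0.4816 -0.2583] rim c [ 0.4829 -0.2581] [ 0.48005 -0.25775] 0.1335020599092014 0.13423717815866062
at [ 0.5311 -0.2675  0.2969] yaw -0.14 tilt [ 0. -0. -1.] -> d [ -3.   -6.2 218.9] roll -0.0
```

```bash
python3 -m inch '[[[0,0,-7,30,0],[0,0,-7,75,0],[0,0,-7,120,0],[0,0,-7,160,0],[0,0,-7,195,0],[0,0,-7,215,0],[0,0,-7,219,0],[0,0,-7,219,0],[0,0,-7,219,0],[-1,0,-7,219,0]]]'
python3 -m inch '[[[-1,0,0,0,0],[-1,0,0,0,0],[-1,0,0,0,0],[-1,0,0,0,0],[-1,0,0,0,0],[-1,0,0,0,0],[-1,0,0,0,0],[-1,0,0,0,0],[-1,0,0,0,0],[-1,0,0,0,0]]]'
python3 - <<'E'
from h import *
p,R=pose();d=R.inv().apply(p-np.array([.480,-.258,p[2]]))*1000;print(p,d,np.hypot(d[0],d[1]))
ph=np.arctan2(-d[1],d[0]);r=52
# rows: incremental angles, accel ramp
th=np.concatenate([[.02,.07,.15],.15+.15*np.arange(1,42)]);
th=np.minimum(th,6.4);n=int(np.argmax(th>=6.4));th=th[:n+1];th=np.concatenate([th,[6.4]*(-len(th)%10)])
x=r*np.cos(ph+th);y=-r*np.sin(ph+th);px,py=r*np.cos(ph),-r*np.sin(ph)
for k in range(0,len(th),10):
    print([[round(a-px),round(b-py)] for a,b in zip(x[k:k+10],y[k:k+10])]);px+=round(x[k+9]-px);py+=round(y[k+9]-py)
E
```

```text
clock: 62.0
ee_pos: [0.5332, -0.261, 0.0795]
eef_rot: [3.133, -0.22, 0.005]
contact_force: [-0.5, 0.3, -0.5]
gripper_width: 0.0403
finger_force: 0.0
clock: 63.0
ee_pos: [0.5323, -0.2611, 0.0785]
eef_rot: [3.133, -0.22, 0.001]
contact_force: [-1.0, -1.0, 6.2]
gripper_width: 0.021
finger_force: 30.0
[ 0.53230107 -0.26107268  0.07853532] [ 5.22163590e+01 -4.27718720e+00  3.53358591e-02] 52.39124429956156
[[0, -1], [-1, -6], [-1, -6], [-1, -6], [-1, -6], [-1, -6], [-1, -6], [-1, -6], [-1, -6], [-1, -6]]
```

```bash
cat > circ.py <<'E'
from h import *
import sys
def circ(th,ph,r=52):
    th=np.array(list(th)+[th[-1]]*(-len(th)%10))
    x=r*np.cos(ph+th);y=-r*np.sin(ph+th);px,py=r*np.cos(ph),-r*np.sin(ph)
    for k in range(0,len(th),10):
        a=np.round(np.c_[x[k:k+10]-px,y[k:k+10]-py]).astype(int);print("; ".join(f"{u},{v}" for u,v in a));px+=a[-1,0];py+=a[-1,1]
E
python3 -c "
from circ import *
circ([.02,.07,.15]+[.15+.15*i for i in range(1,41)]+[6.25,6.32,6.37,6.4,6.4],np.arctan2(4.28,52.2))"
```

```text
0,-1; 0,-4; -1,-8; -4,-15; -7,-22; -11,-29; -17,-34; -23,-39; -30,-43; -37,-46
-8,-1; -15,-2; -23,-1; -31,1; -38,4; -45,8; -51,13; -56,18; -60,25; -63,32
-3,7; -4,15; -4,23; -2,31; 0,38; 4,45; 8,51; 13,57; 20,62; 26,66
8,2; 15,4; 23,4; 31,4; 39,2; 46,-1; 52,-5; 58,-10; 64,-16; 68,-23
3,-7; 5,-14; 6,-22; 6,-27; 6,-31; 5,-33; 5,-35; 5,-35; 5,-35; 5,-35
```

```bash
python3 -m inch '[[[-1,0,-1,0,0],[-1,0,-4,0,0],[-1,-1,-8,0,0],[-1,-4,-15,0,0],[-1,-7,-22,0,0],[-1,-11,-29,0,0],[-1,-17,-34,0,0],[-1,-23,-39,0,0],[-1,-30,-43,0,0],[-1,-37,-46,0,0]]]'
```

```text
clock: 64.0
ee_pos: [0.5019, -0.2112, 0.0785]
eef_rot: [3.131, -0.22, 0.002]
contact_force: [-0.2, -8.3, 4.9]
gripper_width: 0.0209
finger_force: 30.0
```

```bash
python3 -m inch '[[[-1,-8,-1,0,0],[-1,-15,-2,0,0],[-1,-23,-1,0,0],[-1,-31,1,0,0],[-1,-38,4,0,0],[-1,-45,8,0,0],[-1,-51,13,0,0],[-1,-56,18,0,0],[-1,-60,25,0,0],[-1,-63,32,0,0]]]'
python3 -c "
from look import *
c,o=look('w19',['plug_1'],'side');p,R=pose();print(p,np.linalg.norm(p[:2]-[.48,-.258]),arm.sense()['contact_force'],o)"
```

```text
clock: 65.0
ee_pos: [0.4357, -0.2317, 0.0785]
eef_rot: [-3.133, 0.218, -0.002]
contact_force: [3.2, 0.8, 7.4]
gripper_width: 0.0212
finger_force: 30.0
[ 0.43451063 -0.23386452  0.07846181] 0.05149566673852522 [ 1.27448473 -1.74846337  8.37056715] {'plug_1': [(array([245.4, 319.1]), 0.74), (array([238. , 328.1]), 0.74), (array([227.6, 329.9]), 0.66)]}
```

```bash
python3 -m inch '[[[-1,-3,7,0,0],[-1,-4,15,0,0],[-1,-4,23,0,0],[-1,-2,31,0,0],[-1,0,38,0,0],[-1,4,45,0,0],[-1,8,51,0,0],[-1,13,57,0,0],[-1,20,62,0,0],[-1,26,66,0,0]]]'
python3 -m inch '[[[-1,8,2,0,0],[-1,15,4,0,0],[-1,23,4,0,0],[-1,31,4,0,0],[-1,39,2,0,0],[-1,46,-1,0,0],[-1,52,-5,0,0],[-1,58,-10,0,0],[-1,64,-16,0,0],[-1,68,-23,0,0]]]'
python3 -m inch '[[[-1,3,-7,0,0],[-1,5,-14,0,0],[-1,6,-22,0,0],[-1,6,-27,0,0],[-1,6,-31,0,0],[-1,5,-33,0,0],[-1,5,-35,0,0],[-1,5,-35,0,0],[-1,5,-35,0,0],[-1,5,-35,0,0]]]'
python3 -c "
from h import *
p,R=pose();print(p,np.arctan2(p[1]+.258,p[0]-.48))"
```

```text
clock: 66.1
ee_pos: [0.4503, -0.3011, 0.0785]
eef_rot: [-3.133, 0.22, 0.005]
contact_force: [-1.9, 1.0, 12.0]
gripper_width: 0.0209
finger_force: 30.0
clock: 67.1
ee_pos: [0.5217, -0.29, 0.0785]
eef_rot: [3.132, -0.222, -0.001]
contact_force: [0.1, -4.0, 7.1]
gripper_width: 0.0215
finger_force: 30.0
clock: 68.1
ee_pos: [0.532, -0.2537, 0.0785]
eef_rot: [-3.133, 0.219, -0.0]
contact_force: [1.1, 0.3, 7.8]
gripper_width: 0.0211
finger_force: 30.0
[ 0.53203422 -0.25367551  0.07849009] 0.08291810244479651
```

```bash
python3 -m inch '[[[0,0,0,0,0],[0,0,0,0,0],[0,0,0,0,0],[0,0,0,0,0],[0,0,0,-20,0],[0,0,0,-60,0],[0,0,0,-105,0],[0,0,0,-150,0],[0,0,0,-195,0],[0,0,0,-220,0]]]'
python3 -m inch '[[[1,20,-35,0,-0.14],[1,40,-70,0,-0.28],[1,60,-105,0,-0.42],[1,80,-140,0,-0.56],[1,100,-170,0,-0.7],[1,115,-195,0,-0.84],[1,115,-195,0,-0.84],[1,115,-195,0,-0.84],[1,115,-195,0,-0.84],[1,115,-195,0,-0.84]]]'
python3 -c "
from h import *
go([.6735,-.0762,.146],.7)"
```

```text
clock: 69.1
ee_pos: [0.5328, -0.2545, 0.3018]
eef_rot: [3.132, -0.22, 0.007]
contact_force: [0.0, 0.0, -0.3]
gripper_width: 0.0436
finger_force: 0.0
clock: 70.1
ee_pos: [0.6725, -0.0792, 0.2979]
eef_rot: [2.952, 1.072, -0.001]
contact_force: [-0.6, -0.4, 0.5]
gripper_width: 0.0873
finger_force: 0.0
at [ 0.6725 -0.0792  0.2979] yaw 0.697 tilt [-0.    -0.001 -1.   ] -> d [  2.9  -1.8 151.9] roll -0.003
```

```bash
python3 -m inch '[[[1,3,-2,30,0],[1,3,-2,70,0],[1,3,-2,110,0],[1,3,-2,140,0],[1,3,-2,152,0],[1,3,-2,152,0],[0,3,-2,152,0],[-1,3,-2,152,0],[-1,3,-2,152,0],[-1,3,-2,152,0]]]'
python3 -m inch '[[[-1,0,0,0,0],[-1,0,0,0,0],[-1,0,0,0,0],[-1,0,0,0,0],[-1,0,0,0,0],[-1,0,0,0,0],[-1,0,0,0,0],[-1,0,0,0,0],[-1,0,0,0,0.05],[-1,0,0,0,0.1]]]'
python3 -m inch '[[[-1,0,0,0,0.1],[-1,0,0,0,0.2],[-1,0,0,0,0.3],[-1,0,0,0,0.4],[-1,0,0,0,0.5],[-1,0,0,0,0.6],[-1,0,0,0,0.7],[-1,0,0,0,0.8],[-1,0,0,0,0.8],[-1,0,0,0,0.8]]]'
python3 -m inch '[[[1,0,0,0,0],[1,0,0,0,0],[1,0,0,0,0],[1,0,0,0,0],[1,0,0,-20,0],[1,0,0,-60,0],[1,0,0,-100,0],[1,0,0,-140,0],[1,0,0,-150,0],[1,0,0,-150,0]]]'
python3 - <<'E'
from col import *
c,o=col("w20");go([.4735,-.035,.297],-.2)
E
```

```text
clock: 71.1
ee_pos: [0.675, -0.0744, 0.1472]
eef_rot: [2.949, 1.076, 0.004]
contact_force: [6.4, -6.2, 0.1]
gripper_width: 0.0624
finger_force: 4.8
clock: 72.1
ee_pos: [0.6754, -0.075, 0.1471]
eef_rot: [3.0, 0.924, 0.005]
contact_force: [2.4, -3.0, 4.8]
gripper_width: 0.0614
finger_force: 30.0
clock: 73.1
ee_pos: [0.6756, -0.076, 0.1471]
eef_rot: [3.123, -0.316, 0.007]
contact_force: [3.3, -3.9, 4.5]
gripper_width: 0.0615
finger_force: 30.0
clock: 74.1
ee_pos: [0.6747, -0.0734, 0.2979]
eef_rot: [-3.126, 0.313, -0.006]
contact_force: [-0.6, 0.3, -0.3]
gripper_width: 0.0868
finger_force: 0.0
collar_mid []
collar_line [([212.8, 309.0], 0.76, [0.654, -0.0571]), ([256.8, 328.4], 0.48, [0.6006, -0.0673])]
green_mark [([202.9, 315.9], 0.87, [0.6648, -0.0668])]
red_mark [([261.2, 327.5], 0.67, [0.5987, -0.0658]), ([207.5, 326.4], 0.57, [0.658, -0.0762])]
blade_tip [([271.4, 332.1], 0.71, [0.5517, -0.0642])]
hub [([271.6, 329.2], 0.86, [0.5057, -0.0539])]
at [ 0.6735 -0.074   0.2942] yaw -0.2 tilt [-0.003  0.    -1.   ] -> d [-203.7    1.5   -2.2] roll -0.0
```

```bash
python3 -m inch '[[[1,-50,0,0,0],[1,-100,0,0,0],[1,-150,0,0,0],[1,-200,0,0,0],[1,-204,0,0,0],[1,-204,0,0,0],[1,-204,0,0,0],[1,-204,0,0,0],[1,-204,0,0,0],[1,-204,0,0,0]]]'
python3 - <<'E'
from plugs import *
from seat import *
c=pickle.load  # noqa
im=cv2.imread("pics/w20.png")[...,::-1].astype(float)
c,o,t=plugs("w21")
# white line on black ring: brightness at r=29mm, z=.17 around the axis, calibrated per w20 camera pose
g=cv2.cvtColor(im.astype(np.uint8),cv2.COLOR_RGB2GRAY)
# same fixed ring centre in image: use green mark offset
run(["w21"],.034,[(.461,-.048),(.479,-.095),(.492,-.008)]);print(len(t))
gr=cv2.cvtColor(c["image"],cv2.COLOR_RGB2GRAY)
# ring sample in w20 needs its camera: rebuild from tool offset (w21 camera shifted by TCP motion)
p,R=pose();d=np.array([.6735,-.0740,.2942])-p;c2=dict(c);c2["t"]=np.array(c["t"])-np.array(c["R"])@d
for a in range(90,220,6):
    v=[g[tuple(proj(c2,[.6735+r*np.cos(np.deg2rad(a)),-.0762+r*np.sin(np.deg2rad(a)),.17]).round().astype(int))] for r in(.026,.0275,.029)]
    print(a,v,end=" ")
E
```

```text
clock: 75.45
ee_pos: [0.4748, -0.0335, 0.2955]
eef_rot: [-3.125, 0.314, 0.001]
contact_force: [0.1, 0.8, -0.7]
gripper_width: 0.0869
finger_force: 0.0
[164.9 303.5] 0.8 [ 0.4786 -0.0074]
[152.8 365.8] 0.79 [ 0.478  -0.1055]
[176.9 334.2] 0.68 [ 0.4504 -0.0507]
(0.461, -0.048) -> [ 0.4594 -0.0546] yaw mod60 deg 6.6 cost 0.116 views 1
(0.479, -0.095) -> [ 0.4853 -0.1001] yaw mod60 deg 1.3 cost 0.081 views 1
(0.492, -0.008) -> [ 0.4847 -0.0107] yaw mod60 deg 1.5 cost 0.061 views 1
3
90 [np.uint8(28), np.uint8(28), np.uint8(64)] 96 [np.uint8(32), np.uint8(27), np.uint8(73)] 102 [np.uint8(26), np.uint8(28), np.uint8(65)] 108 [np.uint8(26), np.uint8(29), np.uint8(66)] 114 [np.uint8(27), np.uint8(33), np.uint8(67)] 120 [np.uint8(26), np.uint8(27), np.uint8(40)] 126 [np.uint8(32), np.uint8(27), np.uint8(50)] 132 [np.uint8(142), np.uint8(167), np.uint8(163)] 138 [np.uint8(112), np.uint8(99), np.uint8(131)] 144 [np.uint8(32), np.uint8(53), np.uint8(97)] 150 [np.uint8(40), np.uint8(40), np.uint8(83)] 156 [np.uint8(39), np.uint8(31), np.uint8(107)] 162 [np.uint8(28), np.uint8(36), np.uint8(70)] 168 [np.uint8(31), np.uint8(27), np.uint8(40)] 174 [np.uint8(32), np.uint8(29), np.uint8(40)] 180 [np.uint8(35), np.uint8(31), np.uint8(49)] 186 [np.uint8(30), np.uint8(35), np.uint8(60)] 192 [np.uint8(36), np.uint8(30), np.uint8(82)] 198 [np.uint8(25), np.uint8(59), np.uint8(97)] 204 [np.uint8(31), np.uint8(34), np.uint8(129)] 210 [np.uint8(22), np.uint8(39), np.uint8(99)] 216 [np.uint8(27), np.uint8(33), np.uint8(95)]
```

```bash
python3 -m inch '[[[1,15,20,-30,0],[1,15,20,-30,0],[1,15,20,-30,0],[1,15,20,-30,0],[1,15,20,-30,0],[1,15,20,-30,0],[1,15,20,-30,0],[1,15,20,-30,0],[1,15,20,-30,0],[1,15,20,-30,0]]]'
python3 plugs.py w22
python3 -m inch '[[[1,-35,-10,25,0],[1,-35,-10,25,0],[1,-35,-10,25,0],[1,-35,-10,25,0],[1,-35,-10,25,0],[1,-35,-10,25,0],[1,-35,-10,25,0],[1,-35,-10,25,0],[1,-35,-10,25,0],[1,-35,-10,25,0]]]'
python3 plugs.py w23
python3 - <<'E'
from fit import *
G=[(.4594,-.0535),(.485,-.1001),(.4847,-.0107)]
for n in (["w22"],["w23"],["w21","w22","w23"]): print(n);run(n,.034,G)
E
```

```text
clock: 76.6
ee_pos: [0.4848, -0.056, 0.3258]
eef_rot: [3.126, -0.314, 0.0]
contact_force: [-0.1, 0.4, -0.2]
gripper_width: 0.0869
finger_force: 0.0
[169.3 290.5] 0.83 [ 0.4813 -0.0046]
[178.4 319.4] 0.78 [ 0.4566 -0.0488]
[161.4 347.3] 0.6 [ 0.4755 -0.0997]
clock: 77.75
ee_pos: [0.4525, -0.0392, 0.3009]
eef_rot: [3.126, -0.314, 0.0]
contact_force: [-0.0, -0.1, 0.2]
gripper_width: 0.087
finger_force: 0.0
[139.7 359.2] 0.95 [ 0.477  -0.1054]
[148.8 297.8] 0.69 [ 0.4821 -0.0096]
[160.4 329.5] 0.62 [ 0.4546 -0.0544]
['w22']
(0.4594, -0.0535) -> [ 0.4597 -0.0539] yaw mod60 deg 4.7 cost 0.084 views 1
(0.485, -0.1001) -> [ 0.4865 -0.0993] yaw mod60 deg 3.9 cost 0.096 views 1
(0.4847, -0.0107) -> [ 0.4849 -0.0104] yaw mod60 deg 1.9 cost 0.053 views 1
['w23']
(0.4594, -0.0535) none
(0.485, -0.1001) -> [ 0.4861 -0.0997] yaw mod60 deg 1.2 cost 0.04 views 1
(0.4847, -0.0107) -> [ 0.4842 -0.0103] yaw mod60 deg 1.9 cost 0.058 views 1
['w21', 'w22', 'w23']
(0.4594, -0.0535) -> [ 0.4597 -0.0541] yaw mod60 deg 4.9 cost 0.102 views 2
(0.485, -0.1001) -> [ 0.4861 -0.0998] yaw mod60 deg 1.3 cost 0.075 views 3
(0.4847, -0.0107) -> [ 0.4846 -0.0103] yaw mod60 deg 2.6 cost 0.062 views 3
```

```bash
python3 -c "
from h import *
go([.4861,-.0996,.067],-.14)"
```

```text
at [ 0.4525 -0.0392  0.3008] yaw -0.2 tilt [ 0. -0. -1.] -> d [ 44.9  52.5 233.9] roll -0.06
```

```bash
python3 -m inch '[[[0,25,30,0,-0.06],[0,45,52.5,0,-0.06],[0,45,52.5,45,-0.06],[0,45,52.5,90,-0.06],[0,45,52.5,135,-0.06],[0,45,52.5,175,-0.06],[0,45,52.5,205,-0.06],[0,45,52.5,225,-0.06],[0,45,52.5,234,-0.06],[0,45,52.5,234,-0.06]]]'
python3 -m inch '[[[0,0,0,0,0],[0,0,0,0,0],[0,0,0,0,0],[-0.3,0,0,0,0],[-1,0,0,0,0],[-1,0,0,0,0],[-1,0,0,0,0],[-1,0,0,0,0],[-1,0,0,0,0],[-1,0,0,0,0]]]'
python3 -m inch '[[[-1,-0.3,-0.6,0,0],[-1,-0.6,-1.2,0,0],[-1,-0.9,-1.8,0,0],[-1,-1.2,-2.4,0,0],[-1,-1.4,-2.8,0,0],[-1,-1.4,-2.8,0,0],[-1,-1.4,-2.8,0,0],[-1,-1.4,-2.8,0,0],[-1,-1.4,-2.8,0,0],[-1,-1.4,-2.8,0,0]]]'
```

```text
clock: 78.9
ee_pos: [0.4857, -0.0996, 0.066]
eef_rot: [-3.134, 0.22, 0.003]
contact_force: [0.2, -0.3, 0.4]
gripper_width: 0.0435
finger_force: 0.0
clock: 79.9
ee_pos: [0.4861, -0.1004, 0.067]
eef_rot: [3.133, -0.221, -0.0]
contact_force: [-1.9, -4.2, 4.8]
gripper_width: 0.0252
finger_force: 30.0
clock: 80.9
ee_pos: [0.4849, -0.0987, 0.0671]
eef_rot: [3.131, -0.222, -0.001]
contact_force: [-2.7, -6.5, 6.6]
gripper_width: 0.0253
finger_force: 30.0
```

```bash
python3 -m inch '[[[-1,-0.4,0.3,0,0],[-1,-0.8,0.3,0,0],[-1,-1.2,0.3,0,0],[-1,-1.6,0.3,0,0],[-1,-2,0.3,0,0],[-1,-2.4,0.3,0,0],[-1,-2.8,0.3,0,0],[-1,-2.8,0.3,0,0],[-1,-2.8,0.3,0,0],[-1,-2.8,0.3,0,0]]]'
```

```text
clock: 81.9
ee_pos: [0.484, -0.0982, 0.0672]
eef_rot: [3.132, -0.223, 0.006]
contact_force: [2.8, -5.6, 0.7]
gripper_width: 0.0254
finger_force: 30.0
```

```bash
python3 -m inch '[[[-1,0.5,0.8,0,0],[-1,0.5,0.8,0,0],[0,0.5,0.8,0,0],[0,0.5,0.8,0,0],[0,0.5,0.8,0,0],[0,0.5,0.8,0,0],[0,0.5,0.8,-20,0],[0,0.5,0.8,-60,0],[0,0.5,0.8,-100,0],[0,0.5,0.8,-140,0]]]'
python3 -m inch '[[[0,-20,-25,-50,0],[0,-25,-50,-95,0],[0,-25,-50,-115,0],[0,-25,-50,-115,0],[0,-25,-50,-115,0],[0,-25,-50,-115,0],[0,-25,-50,-115,0],[0,-25,-50,-115,0],[0,-25,-50,-115,0],[0,-25,-50,-115,0]]]'
python3 plugs.py w24
python3 -m inch '[[[1,40,10,0,-0.1],[1,40,10,0,-0.1],[1,40,10,0,-0.1],[1,40,10,0,-0.1],[1,40,10,0,-0.1],[1,40,10,0,-0.1],[1,40,10,0,-0.1],[1,40,10,0,-0.1],[1,40,10,0,-0.1],[1,40,10,0,-0.1]]]'
python3 plugs.py w25
python3 - <<'E'
from fit import *
G=[(.4597,-.054),(.484,-.0982),(.4846,-.0103)]
for n in (["w24"],["w25"],["w24","w25"]): print(n);run(n,.034,G)
E
```

```text
clock: 82.9
ee_pos: [0.4822, -0.0968, 0.2081]
eef_rot: [-3.133, 0.219, 0.001]
contact_force: [0.6, -0.9, -0.4]
gripper_width: 0.0435
finger_force: 0.0
clock: 83.9
ee_pos: [0.4649, -0.0445, 0.3215]
eef_rot: [-3.134, 0.22, 0.001]
contact_force: [0.4, 0.1, -0.1]
gripper_width: 0.0435
finger_force: 0.0
[168.8 322.8] 0.74 [ 0.4522 -0.0469]
[150.8 297.9] 0.65 [ 0.4872 -0.0109]
[148.7 353.6] 0.58 [ 0.478  -0.1009]
clock: 85.05
ee_pos: [0.5032, -0.0599, 0.3219]
eef_rot: [3.141, -0.063, 0.0]
contact_force: [-0.1, -0.8, 0.8]
gripper_width: 0.0868
finger_force: 0.0
[180.5 345.7] 0.85 [ 0.4698 -0.101 ]
[176.3 293. ] 0.76 [ 0.4804 -0.0136]
[179.1 129.4] 0.73 [0.4876 0.2668]
[193.9 314.1] 0.72 [ 0.4487 -0.0473]
[227.9 495. ] 0.54 [ 0.3734 -0.3664]
['w24']
(0.4597, -0.054) -> [ 0.4595 -0.0493] yaw mod60 deg 55.2 cost 0.049 views 1
(0.484, -0.0982) -> [ 0.4836 -0.0972] yaw mod60 deg 57.9 cost 0.065 views 1
(0.4846, -0.0103) -> [ 0.4884 -0.0088] yaw mod60 deg 57.0 cost 0.066 views 1
['w25']
(0.4597, -0.054) -> [ 0.4607 -0.0493] yaw mod60 deg 56.6 cost 0.091 views 1
(0.484, -0.0982) -> [ 0.4851 -0.0969] yaw mod60 deg 0.6 cost 0.054 views 1
(0.4846, -0.0103) -> [ 0.488  -0.0083] yaw mod60 deg 56.7 cost 0.058 views 1
['w24', 'w25']
(0.4597, -0.054) -> [ 0.4599 -0.0493] yaw mod60 deg 55.4 cost 0.073 views 2
(0.484, -0.0982) -> [ 0.4848 -0.097 ] yaw mod60 deg 59.2 cost 0.067 views 2
(0.4846, -0.0103) -> [ 0.4882 -0.0087] yaw mod60 deg 57.7 cost 0.064 views 2
```

```bash
python3 -c "
from h import *
go([.4724,-.0732,.112],.482)"
```

```text
at [ 0.5032 -0.0599  0.3218] yaw -0.04 tilt [-0. -0. -1.] -> d [-30.2  14.5 209.8] roll -0.522
```

```bash
python3 -m inch '[[[1,-10,5,0,-0.13],[1,-20,10,0,-0.26],[1,-30,14.5,0,-0.39],[1,-30,14.5,40,-0.522],[1,-30,14.5,80,-0.522],[1,-30,14.5,120,-0.522],[1,-30,14.5,155,-0.522],[1,-30,14.5,180,-0.522],[1,-30,14.5,180,-0.522],[1,-30,14.5,180,-0.522]]]'
python3 -m inch '[[[1,0,0,0,0],[1,0,0,0,0],[1,0,0,0,0],[1,0,0,0,0],[1,0,0,0,0],[1,0,0,0,0],[1,0,0,0,0],[1,0,0,0,0],[1,0,0,0,0],[1,0,0,0,0]]]'
python3 plugs.py w26
python3 -c "
from fit import *
run(['w26'],.034,[(.4597,-.049),(.484,-.0972)])
go([.4724,-.0732,.090],.482)"
```

```text
clock: 86.2
ee_pos: [0.4731, -0.0731, 0.1423]
eef_rot: [-3.051, -0.75, -0.001]
contact_force: [0.3, 0.7, -0.9]
gripper_width: 0.087
finger_force: 0.0
clock: 87.2
ee_pos: [0.4726, -0.0732, 0.1418]
eef_rot: [-3.051, -0.749, -0.0]
contact_force: [-0.4, -0.6, 0.4]
gripper_width: 0.087
finger_force: 0.0
[199.4 348.6] 0.73 [ 0.4756 -0.1054]
[196.4 287.8] 0.7 [ 0.4486 -0.0467]
[149.1 267.2] 0.69 [ 0.4838 -0.0062]
(0.4597, -0.049) -> [ 0.4594 -0.0499] yaw mod60 deg 56.7 cost 0.085 views 1
(0.484, -0.0972) -> [ 0.4845 -0.0968] yaw mod60 deg 0.9 cost 0.088 views 1
at [ 0.4726 -0.0732  0.1418] yaw 0.482 tilt [ 0.  0. -1.] -> d [-0.2 -0.1 51.8] roll -0.0
```

```bash
python3 -m inch '[[[1,0,0,20,0],[1,0,0,35,0],[1,0,0,40,0],[1,0,0,42,0],[1,0,0,44,0],[1,0,0,46,0],[1,0,0,47,0],[1,0,0,47,0],[1,0,0,47,0],[1,0,0,47,0]]]'
```

```text
clock: 88.35
ee_pos: [0.4727, -0.0733, 0.095]
eef_rot: [3.051, 0.749, 0.0]
contact_force: [-0.6, -0.6, -0.4]
gripper_width: 0.087
finger_force: 0.0
```

```bash
python3 -m inch '[[[1,0,0,10,0],[1,0,0,20,0],[1,0,0,28,0],[1,0,0,33,0],[1,0,0,34,0],[1,0,0,34,0],[1,0,0,34,0],[0.9,0,0,34,0],[0.85,0,0,34,0],[0.8,0,0,34,0]]]'
python3 -m inch '[[[0.78,0,0,0,0],[0.77,0,0,0,0],[0.76,0,0,0,0],[0.75,0,0,0,0],[0.745,0,0,0,0],[0.745,0,0,0,0],[0.745,0,0,0,0],[0.745,0,0,0,0],[0.745,0,0,0,0],[0.745,0,0,0,0]]]'
```

```text
clock: 89.35
ee_pos: [0.4729, -0.0736, 0.0611]
eef_rot: [3.05, 0.749, 0.001]
contact_force: [0.3, -1.5, -0.1]
gripper_width: 0.0796
finger_force: 0.9
clock: 90.35
ee_pos: [0.4724, -0.0746, 0.0611]
eef_rot: [3.05, 0.747, -0.001]
contact_force: [-0.7, -5.7, 4.5]
gripper_width: 0.076
finger_force: 5.0
```

```bash
python3 -m inch '[[[0.8,0,0,0,0],[0.9,0,0,0,0],[1,0,0,0,0],[1,0,0,0,0],[1,0,0,0,0],[1,0,0,-15,0],[1,0,0,-40,0],[1,0,0,-80,0],[1,0,0,-120,0],[1,0,0,-160,0]]]'
python3 -m inch '[[[1,10,0,-50,0.13],[1,10,0,-90,0.26],[1,10,0,-90,0.39],[1,10,0,-90,0.52],[1,10,0,-90,0.62],[1,10,0,-90,0.62],[1,10,0,-90,0.62],[1,10,0,-90,0.62],[1,10,0,-90,0.62],[1,10,0,-90,0.62]]]'
python3 plugs.py w27
python3 -m inch '[[[1,-20,-20,-20,0],[1,-20,-20,-20,0],[1,-20,-20,-20,0],[1,-20,-20,-20,0],[1,-20,-20,-20,0],[1,-20,-20,-20,0],[1,-20,-20,-20,0],[1,-20,-20,-20,0],[1,-20,-20,-20,0],[1,-20,-20,-20,0]]]'
python3 plugs.py w28
python3 - <<'E'
from fit import *
G=[(.4597,-.050),(.4835,-.0965),(.488,-.009)]
for n in (["w27"],["w28"],["w27","w28"]): print(n);run(n,.034,G)
E
```

```text
clock: 91.35
ee_pos: [0.4723, -0.0727, 0.2223]
eef_rot: [-3.05, -0.75, 0.0]
contact_force: [0.5, -1.0, -0.3]
gripper_width: 0.0869
finger_force: 0.0
clock: 92.35
ee_pos: [0.4815, -0.0686, 0.3108]
eef_rot: [-3.134, 0.216, 0.0]
contact_force: [-0.2, 0.4, 0.1]
gripper_width: 0.0871
finger_force: 0.0
[165.  341.1] 0.98 [ 0.473  -0.1012]
[179.4 310. ] 0.92 [ 0.4565 -0.0482]
clock: 93.5
ee_pos: [0.4645, -0.046, 0.3308]
eef_rot: [3.134, -0.217, 0.0]
contact_force: [0.6, -0.5, 0.8]
gripper_width: 0.0867
finger_force: 0.0
[165.2 319.2] 0.79 [ 0.4572 -0.0432]
[146.2 294.4] 0.6 [ 0.4942 -0.007 ]
[150.8 353.4] 0.55 [ 0.4733 -0.1026]
['w27']
(0.4597, -0.05) none
(0.4835, -0.0965) -> [ 0.483  -0.0966] yaw mod60 deg 58.1 cost 0.032 views 1
(0.488, -0.009) -> [ 0.4898 -0.0073] yaw mod60 deg 55.5 cost 0.075 views 1
['w28']
(0.4597, -0.05) -> [ 0.461  -0.0511] yaw mod60 deg 59.0 cost 0.053 views 1
(0.4835, -0.0965) -> [ 0.4829 -0.0964] yaw mod60 deg 59.8 cost 0.077 views 1
(0.488, -0.009) -> [ 0.4898 -0.0077] yaw mod60 deg 55.0 cost 0.082 views 1
['w27', 'w28']
(0.4597, -0.05) -> [ 0.461  -0.0511] yaw mod60 deg 59.0 cost 0.053 views 1
(0.4835, -0.0965) -> [ 0.4829 -0.0966] yaw mod60 deg 59.5 cost 0.058 views 2
(0.488, -0.009) -> [ 0.4899 -0.0076] yaw mod60 deg 56.4 cost 0.081 views 2
```

```bash
python3 -c "
from h import *
go([.4899,-.0078,.067],0)"
```

```text
at [ 0.4645 -0.046   0.3309] yaw -0.138 tilt [ 0. -0. -1.] -> d [ 19.9 -41.4 263.9] roll -0.138
```

```bash
python3 -m inch '[[[0,20,-41,0,-0.138],[0,20,-41,30,-0.138],[0,20,-41,75,-0.138],[0,20,-41,120,-0.138],[0,20,-41,165,-0.138],[0,20,-41,205,-0.138],[0,20,-41,240,-0.138],[0,20,-41,258,-0.138],[0,20,-41,264,-0.138],[0,20,-41,264,-0.138]]]'
python3 -m inch '[[[0,0,0,0,0],[0,0,0,0,0],[0,0,0,0,0],[-0.3,0,0,0,0],[-1,0,0,0,0],[-1,0,0,0,0],[-1,0,0,0,0],[-1,0,0,0,0],[-1,0,0,0,0],[-1,0,0,0,0]]]'
python3 -m inch '[[[-1,0,0.5,0,0],[-1,0,1,0,0],[-1,0,1.5,0,0],[-1,0,2,0,0],[-1,-0.2,2.5,0,0],[-1,-0.3,3,0,0],[-1,-0.3,3,0,0],[-1,-0.3,3,0,0],[-1,-0.3,3,0,0],[-1,-0.3,3,0,0]]]'
```

```text
clock: 94.65
ee_pos: [0.4898, -0.0081, 0.0665]
eef_rot: [-3.141, 0.0, 0.002]
contact_force: [0.5, 0.5, 1.0]
gripper_width: 0.0435
finger_force: 0.0
clock: 95.65
ee_pos: [0.49, -0.0084, 0.067]
eef_rot: [3.141, -0.0, 0.0]
contact_force: [-0.7, -1.2, 2.9]
gripper_width: 0.0252
finger_force: 30.0
clock: 96.65
ee_pos: [0.4901, -0.0095, 0.067]
eef_rot: [-3.14, -0.002, -0.002]
contact_force: [0.1, 6.7, 3.0]
gripper_width: 0.0254
finger_force: 30.0
```

```bash
python3 -m inch '[[[-1,0,-1.3,0,0],[-1,0,-1.3,0,0],[0,0,-1.3,0,0],[0,0,-1.3,0,0],[0,0,-1.3,0,0],[0,0,-1.3,0,0],[0,0,-1.3,-20,0],[0,0,-1.3,-60,0],[0,0,-1.3,-100,0],[0,0,-1.3,-140,0]]]'
python3 -m inch '[[[0,-20,20,-50,0.1],[0,-25,38,-95,0.14],[0,-25,38,-120,0.14],[0,-25,38,-120,0.14],[0,-25,38,-120,0.14],[0,-25,38,-120,0.14],[0,-25,38,-120,0.14],[0,-25,38,-120,0.14],[0,-25,38,-120,0.14],[0,-25,38,-120,0.14]]]'
python3 plugs.py w29
python3 -m inch '[[[1,20,20,0,0],[1,20,20,0,0],[1,20,20,0,0],[1,20,20,0,0],[1,20,20,0,0],[1,20,20,0,0],[1,20,20,0,0],[1,20,20,0,0],[1,20,20,0,0],[1,20,20,0,0]]]'
python3 plugs.py w30
python3 - <<'E'
from fit import *
G=[(.4605,-.051),(.483,-.0965),(.489,-.009)]
for n in (["w29"],["w30"],["w29","w30"]): print(n);run(n,.034,G)
E
python3 grip.py g3
```

```text
clock: 97.65
ee_pos: [0.489, -0.0102, 0.2081]
eef_rot: [3.141, -0.001, -0.002]
contact_force: [0.9, -0.7, -0.4]
gripper_width: 0.0436
finger_force: 0.0
clock: 98.65
ee_pos: [0.4645, -0.0478, 0.3265]
eef_rot: [-3.134, 0.22, 0.001]
contact_force: [-0.5, 0.1, -0.0]
gripper_width: 0.0434
finger_force: 0.0
[150.8 351.5] 0.75 [ 0.4741 -0.1008]
[155.3 296.3] 0.68 [ 0.4794 -0.0099]
[167.9 322.4] 0.68 [ 0.4525 -0.0496]
clock: 99.8
ee_pos: [0.4816, -0.0704, 0.3269]
eef_rot: [3.134, -0.22, 0.0]
contact_force: [-0.3, 0.8, -0.6]
gripper_width: 0.0869
finger_force: 0.0
[163.  278.4] 0.9 [ 0.4882 -0.0011]
[180.9 309.7] 0.86 [ 0.4508 -0.0481]
[163.5 340.1] 0.56 [ 0.473  -0.1025]
['w29']
(0.4605, -0.051) -> [ 0.4607 -0.0511] yaw mod60 deg 59.7 cost 0.059 views 1
(0.483, -0.0965) -> [ 0.4831 -0.0966] yaw mod60 deg 58.8 cost 0.04 views 1
(0.489, -0.009) -> [ 0.4897 -0.0079] yaw mod60 deg 56.0 cost 0.05 views 1
['w30']
(0.4605, -0.051) -> [ 0.46   -0.0507] yaw mod60 deg 58.2 cost 0.088 views 1
(0.483, -0.0965) -> [ 0.4839 -0.0967] yaw mod60 deg 1.2 cost 0.093 views 1
(0.489, -0.009) -> [ 0.4902 -0.0077] yaw mod60 deg 56.1 cost 0.05 views 1
['w29', 'w30']
(0.4605, -0.051) -> [ 0.4608 -0.0509] yaw mod60 deg 58.8 cost 0.075 views 2
(0.483, -0.0965) -> [ 0.4834 -0.0966] yaw mod60 deg 0.6 cost 0.07 views 2
(0.489, -0.009) -> [ 0.49   -0.0079] yaw mod60 deg 55.7 cost 0.051 views 2
[113.1 457.7] 0.92 [ 0.5334 -0.2591]
0.93 4098 102 193 400 489
0.17 11423 75 213 239 377
pred axis px [152.85562772 446.50318539] grip [116.79642045 462.2053317 ] -1.7072022227295558
```

```bash
python3 -c "
from rig import arm
print(arm.close_job())"
```

```text
the job is handed in; nothing more can be done
None
```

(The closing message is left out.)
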